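# Stir the drying beads

### The arm

A 6-joint arm with a two-finger parallel gripper is mounted at the origin on the work surface. World frame = base frame: x ahead of the robot, y to its left, z up, the work surface at z = 0. Lengths are in m, angles in rad, forces in N, time in s.
With the tool pointing down it reaches from about 0.35 to 0.975 m from the base axis. Payload 4.9 kg.
Tool frame: the origin (TCP) lies on the front face of the gripper's body, between the roots of the fingers; the fingertips stand ctrl.finger_overhang ahead of it and the grasp point (between the pads) lies 54 mm ahead of it (ctrl.finger_overhang is the distance from the TCP to the fingertips, in m); z points along the fingers, y is the line along which they close (so a half turn about z gives the same grasp; the last joint's range is limited). The gripper opens to 85 mm and grips with 20 to 120 N. Pads are 22 mm wide; open, the fingers measure 114 mm over their backs; the gripper's body (76 mm by 85 mm) begins 54 mm behind the grasp point. The pads swing forward as they close: fully open they stand 13 mm farther back than shut.
Start: joints at [-1.305, 0.053, 1.613, -0, 1.476, -0.119], TCP at [0.235, -0.579, 0.304] pointing down, gripper open.
Joint ranges: [-3.01, 3.01], [-1.01, 2.22], [0.06, 2.58], [-1.02, 4.17], [0.09, 2.62], [-3.14, 3.14]. Speed limits (rad/s): [2.57, 2.57, 3.14, 3.14, 3.14, 3.14].

### API

Orientations are given as a rotation vector (axis times angle).
In Python, from station import ctrl, vision gives the robot as it stands. The module is installed in compiled form; this text tells all that it offers.
- The arm moves only by the tool drive_tool, never from a script. Its argument "rows" is a list of rows, each a list of 2 entries, a list of its own where there are three numbers: the shift along the tool's x, y, z in m, then the turn about the tool's z in rad. A call has 1 to 10 rows; each row shifts and turns the commanded pose from where the row before left it, along the tool's axes as they then stand; what a row does not reach is not made up. A row lasts 1/10 s, in which the tool goes at most 50 mm and 8.59 degrees, less where a joint would pass 70% of its speed; a pose out of reach is approached as far as the arm can. A call with a gripper value outside its range is refused whole. "jaw" is the closure, from 0 (fully open) to 1 (shut), set as the call begins (left out, the last holds). The fingers move at their own pace and stop on an object; "grip_force" is the grip in N (left out, the last holds). Time passes only in rows, so rows that do not move let the fingers close. It gives the time, the measured TCP pose, the force, the opening and the grip force at its end, in the units of the state.
- ctrl.get_obs(): the state, without advancing time (a new reading comes with each control period).
- vision.get_image(name): name is "side" or "top"; returns a dict with "image" (420x560x3 uint8, blue, green, red), "vertical_fov" (degrees; the focal length in pixels is half the picture's height over the tangent of half this angle, whatever the lens; pixels are square), "cx", "cy" (the principal point, pixels), "R" (3x3) and "t" (3): a world point X has camera coordinates R X + t. Camera axes: x right, y down, z forward; pixel columns grow to the right and rows downward; lengths in m; the calibration is good to about 2 mm. A picture is of the moment at which its call begins. There is no depth.
- ctrl.finish_job(): hands the job in; it is judged then, once.
The state is a dict: "t": time; "q": joint angles; "dq": joint speeds; "effort": joint torques, N m; "tool_pos": TCP position; "tool_rot": TCP orientation; "contact_force": force on the tool from outside, world axes, zero at the start; "wrist_torque": the same for the moment, N m; "opening": finger opening in m; "grip_force": force on a finger pad.
Only numpy, scipy, OpenCV 4.12 (cv2) and the standard library are available. Lean on these libraries where they do the work, as an engineer would, in place of code of your own. Each camera call takes 0.05 s, during which the arm holds its last target. There are 200 camera calls.

### The job

Take the ball-ended wooden stick from its rest, work its ball down between the chunky drying beads in the stoneware bowl and, keeping it lightly rubbing on the rubber mat at the bottom without pressing hard, go round at least three full times well out from the middle, stirring on as needed until every bead lies clearly away from where it was at the start. Keep every bead in the bowl and the gripper off them, then lay the stick back level in both notches of its rest, centred as you found it, and let go. Leave the blower, the filter case and the dish of caps alone.

Things in the scene. Friction and masses are not known exactly. Their poses are not given: they have to be found in the camera images.
- bowl: open round white stoneware bowl, fixed to the shelf; outer diameter 132 mm at the rim, 34 mm high, inner diameter about 118 mm (wall 5 mm, almost upright); origin at the centre of its underside, axes parallel to the world's, z up
- bowl_rim (a point): centre of the bowl's mouth, 34 mm above the bowl's underside
- liner: flat black rubber mat fixed on the bowl's floor, 114 mm in diameter, 4 mm thick; origin at the centre of its underside; its upper face, 4 mm above that and 24 mm below the bowl's rim, is what the beads lie on
- stick: light wooden stirring stick, about 45 g: straight flat handle 206 mm long, 14 mm wide and 10 mm thick, with a 26 mm wooden ball at one end; origin at the middle of the handle, on its axis; x along the handle towards the ball, y across its 14 mm width, z up as it lies. It starts lying level in the rest, ball towards the robot
- stick_ball (a point): centre of the stick's ball (radius 13 mm), 110 mm along x from the stick's origin; the ball juts 13 mm past this point
- rest: fixed wooden rest, base 150 x 60 x 6 mm, with two uprights (each 12 mm thick, at 60 mm either side of its middle, 38 mm high) whose open notches, 28 mm wide, carry the handle with its underside 24 mm above the shelf; 108 mm free between the uprights for the fingers; origin at the centre of its underside, x along the stick
- rest_mid (a point): where the middle of the handle (the stick's origin) is when the stick lies in the rest, 29 mm above the rest's underside
- blower: black rubber air blower standing upright, 60 mm diameter, 125 mm tall, origin at centre of its underside; leave it alone
- filter_case: flat round plastic filter case, 76 mm diameter, 18 mm high, origin at centre of its underside; leave it alone
- dish: small white ceramic dish, 88 mm diameter, 18 mm high, holding three black lens caps, origin at centre of its underside; leave it alone
- bead0: chunky ten-gram terracotta-coloured desiccant bead, a short faceted barrel 22 mm in diameter and 18 mm high, one of seven alike in the bowl (one near the middle, six round it); origin at its centre, z along its axis (upright at the start)
- bead1: chunky ten-gram terracotta-coloured desiccant bead, a short faceted barrel 22 mm in diameter and 18 mm high, one of seven alike in the bowl (one near the middle, six round it); origin at its centre, z along its axis (upright at the start)
- bead2: chunky ten-gram terracotta-coloured desiccant bead, a short faceted barrel 22 mm in diameter and 18 mm high, one of seven alike in the bowl (one near the middle, six round it); origin at its centre, z along its axis (upright at the start)
- bead3: chunky ten-gram terracotta-coloured desiccant bead, a short faceted barrel 22 mm in diameter and 18 mm high, one of seven alike in the bowl (one near the middle, six round it); origin at its centre, z along its axis (upright at the start)
- bead4: chunky ten-gram terracotta-coloured desiccant bead, a short faceted barrel 22 mm in diameter and 18 mm high, one of seven alike in the bowl (one near the middle, six round it); origin at its centre, z along its axis (upright at the start)
- bead5: chunky ten-gram terracotta-coloured desiccant bead, a short faceted barrel 22 mm in diameter and 18 mm high, one of seven alike in the bowl (one near the middle, six round it); origin at its centre, z along its axis (upright at the start)
- bead6: chunky ten-gram terracotta-coloured desiccant bead, a short faceted barrel 22 mm in diameter and 18 mm high, one of seven alike in the bowl (one near the middle, six round it); origin at its centre, z along its axis (upright at the start)
There are look-alikes about, which are no part of the job. There is more than one size of the stick; the job needs the largest. Leave any blue look-alike of the bowl alone.

How it is judged:
On the way, in this order (a step that is already met when the one before it is completed fails the run):
1. the stick is lifted out of its rest (height (world z) of stick above 0.07 m), for 0.05 s.
2. first round: the ball rubs on the rubber mat, more than 15 mm to the far side of the bowl's centre (world x) (x of stick_ball in the frame of bowl above 0.015 m and contact force between stick and liner above 0.3 N and horizontal distance between stick_ball and bowl below 0.06 m and z of stick_ball in the frame of bowl below 0.03 m), for 0.05 s.
3. first round: the ball rubs on the rubber mat, more than 15 mm to the near side of the bowl's centre (world x) (x of stick_ball in the frame of bowl below -0.015 m and contact force between stick and liner above 0.3 N and horizontal distance between stick_ball and bowl below 0.06 m and z of stick_ball in the frame of bowl below 0.03 m), for 0.05 s.
4. second round: the ball rubs on the rubber mat, more than 15 mm to the far side of the bowl's centre (world x) (all of step 2), for 0.05 s.
5. second round: the ball rubs on the rubber mat, more than 15 mm to the near side of the bowl's centre (world x) (all of step 3), for 0.05 s.
At the end, for the whole second after the job is handed in: The stick lies level, released and at rest in both notches of its rest (its middle within 20 mm of where it lay when centred, within 0.12 rad of the rest's length); all seven beads are in the bowl and each lies more than 8 mm from where it was at the start (distance between stick and rest_mid below 0.02 m and angle between the x axis of stick and the x axis of rest, either way round below 0.12 rad and height (world z) of stick between 0.024 and 0.034 m and linear speed of stick below 0.02 m/s and contact force between stick and rest above 0.1 N and distance of each of bead0, bead1, bead2, bead3, bead4, bead5, bead6 from where it was at the start of the episode above 0.008 m and horizontal distance between each of bead0, bead1, bead2, bead3, bead4, bead5, bead6 and bowl below 0.06 m and z of each of bead0, bead1, bead2, bead3, bead4, bead5, bead6 in the frame of bowl below 0.045 m); the robot touches nothing.
It fails at once if the rubber mat is pressed harder than 20 N (contact force between stick and liner above 20 N).
It fails at once if the gripper touches a bead (contact force between any of the arm, the fingers and bead0 above 0.3 N or contact force between any of the arm, the fingers and bead1 above 0.3 N or contact force between any of the arm, the fingers and bead2 above 0.3 N or contact force between any of the arm, the fingers and bead3 above 0.3 N or contact force between any of the arm, the fingers and bead4 above 0.3 N or contact force between any of the arm, the fingers and bead5 above 0.3 N or contact force between any of the arm, the fingers and bead6 above 0.3 N).
It fails at once if a bead leaves the bowl (horizontal distance between any of bead0, bead1, bead2, bead3, bead4, bead5, bead6 and bowl above 0.066 m).
It fails at once if a bystander (blower, filter case or dish) is moved by more than 20 mm (distance of any of blower, filter_case, dish from where it was at the start of the episode above 0.02 m).
It also fails if it takes over 72 s, if anything falls off the work surface, if the arm or the gripper's body presses on something with over 40 N, if the wrist force passes 120 N, or if a joint passes its speed limit or range.

## Working session

There is one attempt and no reset: what is moved stays moved. The work goes in short steps, Python scripts to look and compute and a tool call to move; the robot and the scene stay as the last step left them, time stands still between calls to the robot, and variables do not carry over. Pictures are saved under pics/ and viewed, at most 10 in all, crops included, and the job is handed in when it is done.

Besides the shell and the picture viewer there is one more tool, called after ">>>" by a JSON object that holds its "fn" and its "kwargs". drive_tool: Moves the arm, as the interface text tells. Its arguments: {"type":"object","properties":{"rows":{"type":"array","items":{"type":"array"}},"jaw":{"type":"number"},"grip_force":{"type":"number"}},"required":["rows"]}

```bash
mkdir -p pics
cat > h.py <<'E'
import numpy as np, cv2
from station import ctrl, vision
def cam(n):
    d=vision.get_image(n); return d
def K(d):
    h=d["image"].shape[0]; f=h/2/np.tan(np.radians(d["vertical_fov"])/2); return f
def px2w(d,u,v,z):
    f=K(d); r=np.array([(u-d["cx"])/f,(v-d["cy"])/f,1.]); R=np.array(d["R"]); t=np.array(d["t"])
    c=-R.T@t; w=R.T@r; s=(z-c[2])/w[2]; return c+s*w
def w2px(d,X):
    p=np.array(d["R"])@np.array(X)+np.array(d["t"]); f=K(d); return f*p[0]/p[2]+d["cx"],f*p[1]/p[2]+d["cy"]
E
python3 - <<'E'
from h import *
for n in("top","side"):
    d=cam(n); cv2.imwrite(f"pics/{n}0.png",cv2.resize(d["image"],(800,600),interpolation=cv2.INTER_CUBIC)); print(n,K(d),d["cx"],d["cy"],np.round(d["R"],3).tolist(),np.round(-np.array(d["R"]).T@d["t"],3))
o=ctrl.get_obs(); print({k:np.round(v,3).tolist() for k,v in o.items()},ctrl.finger_overhang)
E
```

```text
top 475.49649376023604 276.15116315560334 203.03415255597753 [[-0.022, -1.0, -0.011], [-0.996, 0.023, -0.088], [0.088, 0.009, -0.996]] [ 0.416 -0.021  1.149]
side 421.3744709333505 278.3865881508768 210.02722526754295 [[-0.974, -0.228, -0.015], [-0.115, 0.548, -0.829], [0.197, -0.805, -0.559]] [0.351 0.67  0.52 ]
{'t': 0.1, 'q': [-1.305, 0.053, 1.614, 0.0, 1.476, -0.119], 'dq': [0.002, -0.002, -0.003, 0.001, 0.001, 0.0], 'effort': [0.0, -39.491, -37.136, -0.0, 0.004, -0.0], 'tool_pos': [0.234, -0.579, 0.303], 'tool_rot': [-3.082, -0.6, 0.0], 'contact_force': [0.26, 0.931, 0.052], 'wrist_torque': [-0.077, -0.005, 0.069], 'grip_force': 0.0, 'opening': 0.085} 0.0726
```

View pics/top0.png

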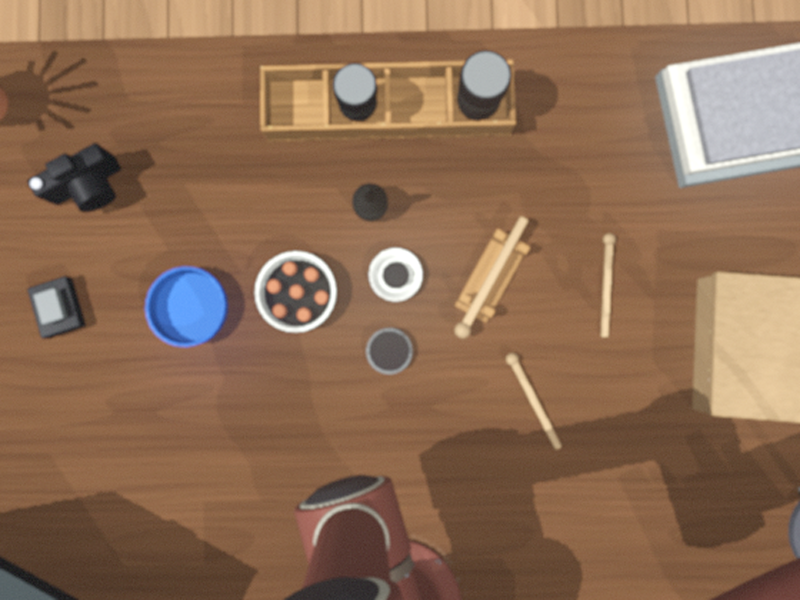

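View pics/side0.png

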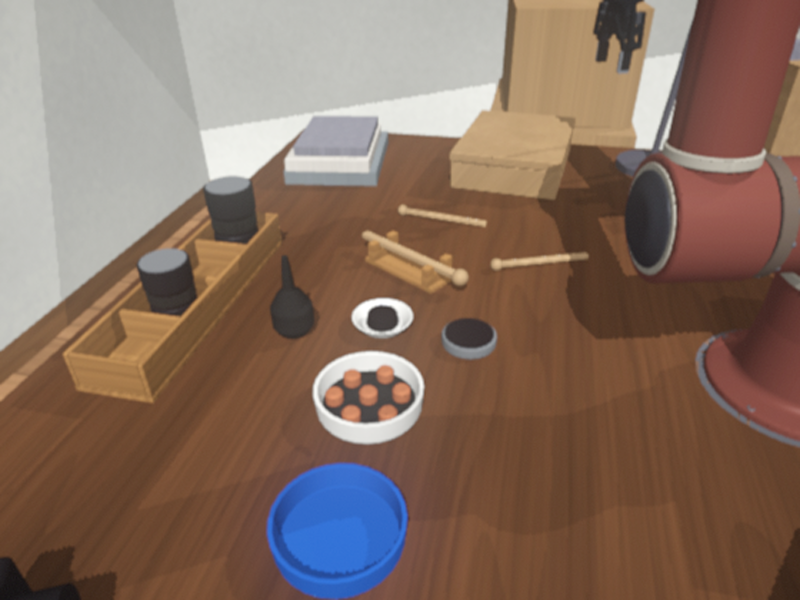

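The top view shows the largest stick on its rest, with its ball at about (462,330) and its tail at (525,222). The bowl with beads is at (296,291), the dish at (396,275), the filter case at (390,350) and the blower at (370,200). I'll take closer crops next.

Run:
```python
from h import *
d=cam("top"); np.save("pics/d0.npy",d,allow_pickle=True)
im=d["image"]
c=cv2.resize(im[140:245,170:380],None,fx=3.8,fy=3.8,interpolation=cv2.INTER_CUBIC)
cv2.imwrite("pics/crop1.png",c)
s=cam("side"); np.save("pics/s0.npy",s,allow_pickle=True)
c=cv2.resize(s["image"][150:310,215:345],None,fx=3.7,fy=3.7,interpolation=cv2.INTER_CUBIC)
cv2.imwrite("pics/crop2.png",c)
```

```text
(no output)
```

View pics/crop1.png

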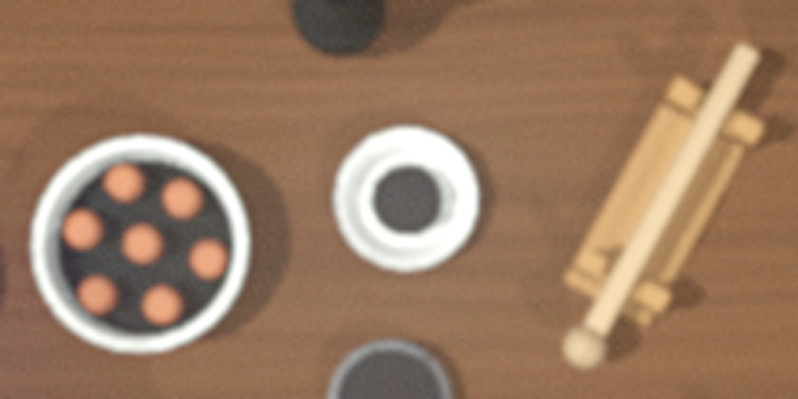

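View pics/crop2.png

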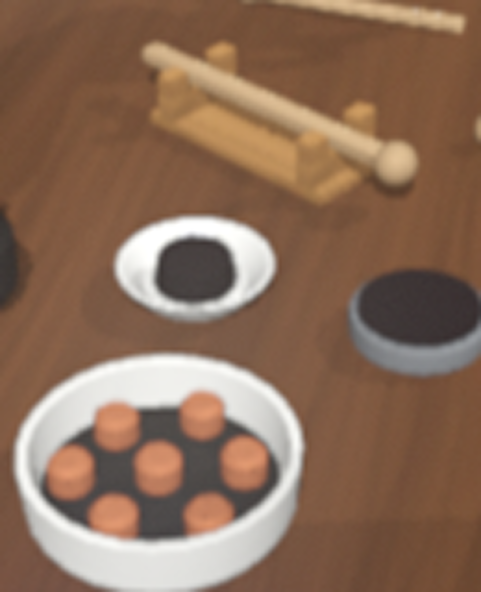

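The first crop shows the bowl rim centre at (140,243), the ball at (585,347), the tail end at (747,50), and seven beads. The horns beside the notches are about 16 mm wide.

Run:
```python
from h import *
d=np.load("pics/d0.npy",allow_pickle=True).item(); s=np.load("pics/s0.npy",allow_pickle=True).item()
P=lambda u,v,z:px2w(d,170+(u+.5)/3.8-.5,140+(v+.5)/3.8-.5,z)
S=lambda u,v,z:px2w(s,215+(u+.5)/3.7-.5,150+(v+.5)/3.7-.5,z)
b=P(585,347,.029);t=P(745,50,.032);print("ball",b,S(397,163,.029),"tail",t,S(152,54,.029),np.hypot(*(b-t)[:2]))
u=(b-t)[:2]/np.hypot(*(b-t)[:2]);print("u",u,np.degrees(np.arctan2(u[1],u[0])),"mid",b[:2]-.110*u)
bw=P(140,243,.034);print("bowl",bw,S(160,465,.034))
print("horns",[P(*q,.038) for q in((684,93),(744,127),(594,262),(654,296))])
for q in((124,183),(183,199),(82,229),(142,243),(208,259),(97,295),(162,304)): print(np.round(P(*q,.028)-bw,3)[:2])
print("blower",P(340,20,.03),"dish",P(407,198,.018),"case",P(390,395,.018))
from scipy.spatial.transform import Rotation as R
o=ctrl.get_obs();M=R.from_rotvec(o["tool_rot"]).as_matrix();print(M.round(3))
```

```text
ball [ 0.44593593 -0.12021601  0.029     ] [ 0.44451799 -0.11937044  0.029     ] tail [ 0.62887624 -0.22552898  0.032     ] [ 0.62542674 -0.22360492  0.029     ] 0.21108761150650251
u [-0.86665584  0.49890647] 150.07232117246917 mid [ 0.54126807 -0.17509572]
bowl [0.5163947  0.15388235 0.034     ] [0.51108005 0.16817897 0.034     ]
horns [array([ 0.60163292, -0.18562422,  0.038     ]), array([ 0.57946487, -0.2219431 ,  0.038     ]), array([ 0.49781095, -0.12656431,  0.038     ]), array([ 0.47602186, -0.16272483,  0.038     ])]
[0.038 0.011]
[ 0.028 -0.026]
[0.01  0.037]
[ 0.001 -0.   ]
[-0.01  -0.041]
[-0.031  0.028]
[-0.038 -0.012]
blower [0.65453664 0.02731574 0.03      ] dish [ 0.54238146 -0.01218893  0.018     ] case [0.41908887 0.00116215 0.018     ]
[[ 0.927  0.375 -0.   ]
 [ 0.375 -0.927  0.001]
 [ 0.    -0.001 -1.   ]]
```

>>> {"fn": "drive_tool", "kwargs": {"rows": [[[0, 0, 0], -0.149], [[0, 0, 0], -0.149], [[0, 0, 0], -0.149], [[0, 0, 0], -0.149], [[0, 0, 0], -0.149], [[0, 0, 0], -0.149], [[0, 0, 0], -0.149], [[0, 0, 0], -0.149], [[0, 0, 0], -0.149], [[0, 0, 0], -0.149]], "jaw": 0, "grip_force": 40}}

```text
t: 1.2
tool_pos: [0.2346, -0.5791, 0.3035]
tool_rot: [-1.851, -2.537, -0.001]
contact_force: [0.2, 0.9, 0.0]
opening: 0.0853
grip_force: 0.0
```

>>> {"fn": "drive_tool", "kwargs": {"rows": [[[0, 0, 0], -0.149], [[0, 0, 0], -0.149], [[0, 0, 0], -0.149], [[0, 0, 0], -0.149], [[0, 0, 0], -0.149], [[-0.005, 0.035, 0], 0], [[-0.005, 0.035, 0], 0], [[-0.005, 0.035, 0], 0], [[-0.005, 0.035, 0], 0], [[-0.005, 0.035, 0], 0]]}}

```text
t: 2.2
tool_pos: [0.3441, -0.4388, 0.3037]
tool_rot: [-0.811, -3.035, -0.0]
contact_force: [-0.7, 0.8, 0.4]
opening: 0.0853
grip_force: 0.0
```

>>> {"fn": "drive_tool", "kwargs": {"rows": [[[-0.005, 0.041, 0.015], 0], [[-0.005, 0.041, 0.015], 0], [[-0.005, 0.041, 0.015], 0], [[-0.005, 0.041, 0.015], 0], [[-0.005, 0.041, 0.015], 0], [[-0.005, 0.041, 0.015], 0], [[-0.005, 0.041, 0.015], 0], [[-0.002, 0.041, 0.015], 0], [[0, 0, 0], 0], [[0, 0, 0], 0]]}}

```text
t: 3.2
tool_pos: [0.539, -0.1733, 0.1832]
tool_rot: [-0.807, -3.035, 0.0]
contact_force: [0.1, -0.5, -0.4]
opening: 0.0855
grip_force: 0.0
```

```bash
cat >> h.py <<'E'
from scipy.spatial.transform import Rotation as Rn
def st(target=None):
    o=ctrl.get_obs(); M=Rn.from_rotvec(o["tool_rot"]).as_matrix(); p=np.array(o["tool_pos"])
    print("t",round(o["t"],2),"p",p.round(4),"yaw",round(np.degrees(np.arctan2(M[1,0],M[0,0])),2),"F",np.round(o["contact_force"],2),"op",round(o["opening"],4),"g",round(o["grip_force"],1),"q",np.round(o["q"],2))
    if target is not None: print("tool shift",(M.T@(np.array(target)-p)).round(4))
    return o
E
python3 -c "
from h import *
st([.540,-.175,.083])"
```

```text
t 3.2 p [ 0.539  -0.1733  0.1832] yaw 150.22 F [ 0.05 -0.49 -0.35] op 0.0855 g 0.0 q [-0.44  0.02  1.86 -0.    1.27 -1.49]
tool shift [-0.0019 -0.001   0.1002]
```

>>> {"fn": "drive_tool", "kwargs": {"rows": [[[-0.002, -0.001, 0.02], 0], [[0, 0, 0.02], 0], [[0, 0, 0.02], 0], [[0, 0, 0.02], 0], [[0, 0, 0.019], 0], [[0, 0, 0], 0], [[0, 0, 0], 0]]}}

```text
t: 3.9
tool_pos: [0.5402, -0.1771, 0.0856]
tool_rot: [0.812, 3.034, -0.0]
contact_force: [-0.2, -0.4, -0.3]
opening: 0.0854
grip_force: 0.0
```

>>> {"fn": "drive_tool", "kwargs": {"rows": [[[0, 0, 0], 0], [[0, 0, 0], 0], [[0, 0, 0], 0], [[0, 0, 0], 0], [[0, 0, 0], 0], [[0, 0, 0], 0], [[0, 0, 0], 0], [[0, 0, 0], 0]], "jaw": 1, "grip_force": 30}}

```text
t: 4.7
tool_pos: [0.5406, -0.176, 0.0853]
tool_rot: [0.81, 3.035, -0.0]
contact_force: [-0.1, 0.1, 3.4]
opening: 0.0132
grip_force: 31.8
```

>>> {"fn": "drive_tool", "kwargs": {"rows": [[[0, 0, 0], 0], [[0, 0, 0], 0], [[0.014, 0, 0], 0], [[0.014, 0, 0], 0], [[0, 0, 0], 0]], "jaw": 0.6}}

```text
t: 5.2
tool_pos: [0.5145, -0.1612, 0.0839]
tool_rot: [-0.809, -3.033, -0.001]
contact_force: [0.4, 0.2, -0.8]
opening: 0.0338
grip_force: 0.0
```

>>> {"fn": "drive_tool", "kwargs": {"rows": [[[0, 0, 0], 0], [[0, 0, 0], 0], [[0, 0, 0], 0], [[0, 0, 0], 0], [[0, 0, 0], 0], [[0, 0, 0], 0]], "jaw": 1, "grip_force": 30}}

```text
t: 5.8
tool_pos: [0.5163, -0.1622, 0.085]
tool_rot: [0.81, 3.035, -0.0]
contact_force: [0.1, 0.0, 0.1]
opening: 0.0132
grip_force: 30.8
```

>>> {"fn": "drive_tool", "kwargs": {"rows": [[[0, 0, -0.02], 0], [[0, 0, -0.03], 0], [[0, 0, -0.03], 0], [[0, 0, -0.03], 0], [[0, 0, 0], 0]]}}

```text
t: 6.3
tool_pos: [0.5184, -0.1631, 0.2002]
tool_rot: [0.808, 3.027, -0.002]
contact_force: [0.8, 0.3, 0.2]
opening: 0.0131
grip_force: 30.7
```

Run:
```python
from h import *
d=np.load("pics/d0.npy",allow_pickle=True).item(); s=cam("side"); np.save("pics/s1.npy",s,allow_pickle=True)
a=cv2.resize(d["image"][170:310,460:560],None,fx=4,fy=4,interpolation=cv2.INTER_CUBIC)
b=cv2.resize(s["image"][60:200,190:285],None,fx=4,fy=4,interpolation=cv2.INTER_CUBIC)
b2=cv2.resize(s["image"][60:200,300:405],None,fx=4,fy=4,interpolation=cv2.INTER_CUBIC)
c=np.hstack([a,b2]);print(c.shape);cv2.imwrite("pics/box.png",c[:600,:]); cv2.imwrite("pics/lift.png",cv2.resize(s["image"][40:220,200:440],None,fx=3.3,fy=3.3,interpolation=cv2.INTER_CUBIC))
st()
```

```text
(560, 820, 3)
t 6.35 p [ 0.5172 -0.1626  0.1975] yaw 150.11 F [-0.88  0.63  0.07] op 0.0138 g 30.7 q [-0.44 -0.06  1.91  0.    1.29 -1.49]
```

View pics/lift.png

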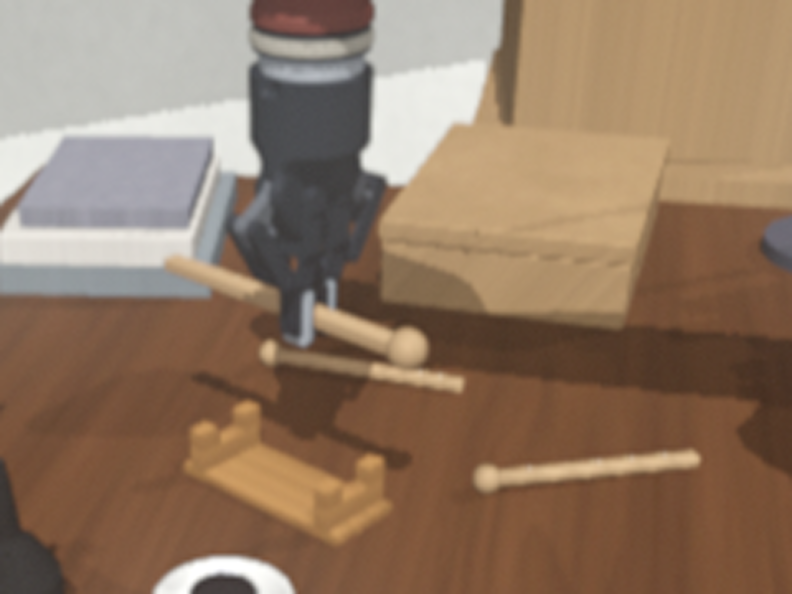

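View pics/box.png

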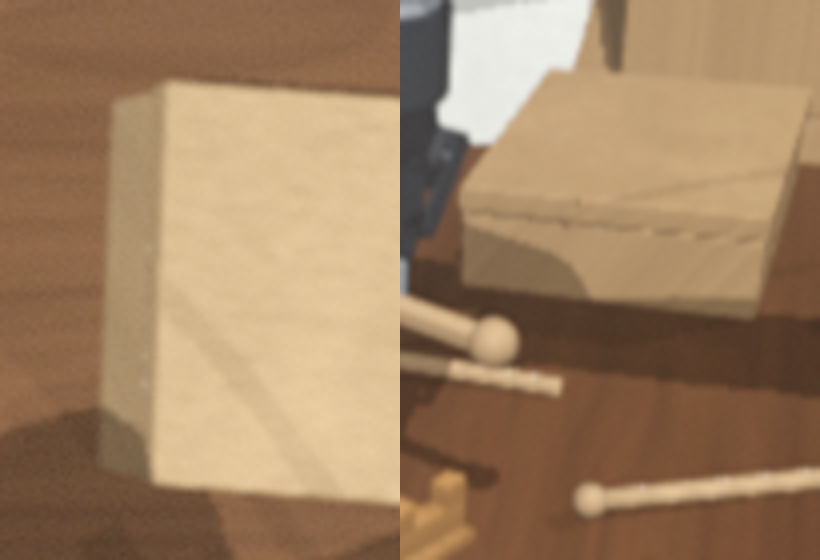

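The stick is lifted level. The cardboard box top edge runs (163,82)–(152,485) in the left crop, and its foot runs (112,100)–(100,465). I'll use that edge to tip the tail up.

Run:
```python
from h import *
d=np.load("pics/d0.npy",allow_pickle=True).item(); s=np.load("pics/s1.npy",allow_pickle=True).item()
P=lambda u,v,z:px2w(d,459.6+u/4,169.6+v/4,z)
S=lambda u,v,z:px2w(s,299.6+(u-400)/4,59.6+v/4,z)
print(P(112,100,0),P(100,465,0),"side foot",S(462,283,0),S(755,315,0))
for z in(.06,.07,.08,.09,.1): print(z,P(163,82,z)[:2],P(152,485,z)[:2],S(462,190,z)[:2],S(762,222,z)[:2])
```

```text
[ 0.52550688 -0.52140137  0.        ] [ 0.30784668 -0.50101474  0.        ] side foot [ 0.52339995 -0.52553864  0.        ] [ 0.30477155 -0.5095305   0.        ]
0.06 [ 0.52944057 -0.52493968] [ 0.30174272 -0.5043506 ] [ 0.53114983 -0.56143368] [ 0.30797476 -0.53802951]
0.07 [ 0.52839426 -0.52030632] [ 0.30278809 -0.49990638] [ 0.52722743 -0.53466691] [ 0.30890347 -0.51177146]
0.08 [ 0.52734794 -0.51567296] [ 0.30383345 -0.49546215] [ 0.52330504 -0.50790013] [ 0.30983219 -0.48551342]
0.09 [ 0.52630163 -0.5110396 ] [ 0.30487882 -0.49101793] [ 0.51938264 -0.48113336] [ 0.3107609  -0.45925538]
0.1 [ 0.52525532 -0.50640624] [ 0.30592419 -0.4865737 ] [ 0.51546025 -0.45436658] [ 0.31168962 -0.43299733]
```

>>> {"fn": "drive_tool", "kwargs": {"rows": [[[0, 0, 0], 0.149], [[0, 0, 0], 0.149], [[0, 0, 0], 0.149], [[0, 0, 0], 0.149], [[0, 0, 0], 0.149], [[0, 0, 0], 0.149], [[0, 0, 0], 0.149], [[0, 0, 0], 0], [[-0.02, -0.005, 0], 0], [[-0.04, -0.01, 0], 0]]}}

```text
t: 7.35
tool_pos: [0.5011, -0.2207, 0.1933]
tool_rot: [-2.205, -2.234, -0.0]
contact_force: [0.6, -0.4, -0.3]
opening: 0.0133
grip_force: 30.7
```

>>> {"fn": "drive_tool", "kwargs": {"rows": [[[-0.04, -0.01, 0], 0], [[-0.04, -0.01, 0], 0], [[-0.04, -0.01, 0], 0], [[-0.04, -0.01, 0], 0], [[-0.04, -0.01, 0], 0], [[-0.03, -0.002, 0], 0], [[-0.018, 0, 0], 0], [[0, 0, 0.02], 0], [[0, 0, 0.02], 0], [[0, 0, 0], 0]]}}

```text
t: 8.35
tool_pos: [0.449, -0.4685, 0.1497]
tool_rot: [-2.206, -2.224, -0.002]
contact_force: [-0.4, 0.7, -1.5]
opening: 0.013
grip_force: 30.7
```

```bash
python3 -c "
from h import *
st([.45,-.471,.133])"
```

```text
t 8.35 p [ 0.449  -0.4685  0.1497] yaw 90.48 F [-0.38  0.71 -1.5 ] op 0.013 g 30.7 q [-0.92  0.25  1.67  0.    1.24 -0.93]
tool shift [-0.0027  0.001   0.0166]
```

>>> {"fn": "drive_tool", "kwargs": {"rows": [[[-0.002, 0, 0.006], 0], [[0, 0, 0.006], 0], [[0, 0, 0.005], 0], [[0, 0, 0.005], 0], [[0, 0, 0], 0]], "grip_force": 25}}

```text
t: 8.85
tool_pos: [0.4507, -0.472, 0.1322]
tool_rot: [-2.214, -2.228, -0.0]
contact_force: [-0.3, -0.2, -0.8]
opening: 0.0132
grip_force: 30.7
```

>>> {"fn": "drive_tool", "kwargs": {"rows": [[[0, 0, 0.004], 0], [[0, 0, 0.004], 0], [[0, 0, 0.004], 0], [[0, 0, 0], 0]]}}

```text
t: 9.25
tool_pos: [0.4506, -0.472, 0.1199]
tool_rot: [-2.214, -2.227, -0.0]
contact_force: [-0.3, -0.4, -0.8]
opening: 0.0135
grip_force: 30.7
```

Run:
```python
from h import *
st([.45,-.471,.113])
s=cam("side");cv2.imwrite("pics/tilt1.png",cv2.resize(s["image"][40:220,250:400],None,fx=3.3,fy=3.3,interpolation=cv2.INTER_CUBIC))
```

```text
t 9.25 p [ 0.4506 -0.472   0.1199] yaw 90.34 F [-0.27 -0.37 -0.82] op 0.0135 g 30.7 q [-0.92  0.29  1.67  0.    1.18 -0.93]
tool shift [ 0.001  -0.0006  0.0069]
```

View pics/tilt1.png

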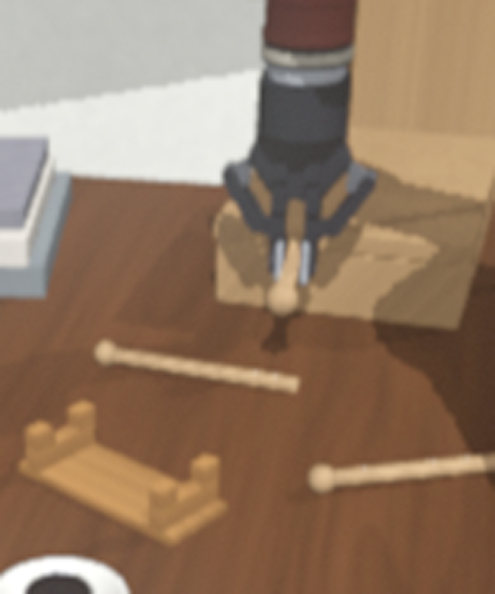

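```bash
cat >> h.py <<'E'
def ballpx(s,g,yaw,L=.08):
    for a in range(0,50,5):
        r=np.radians(a); c=L*np.cos(r)
        print(a,np.round(w2px(s,[g[0]+c*np.cos(yaw),g[1]+c*np.sin(yaw),g[2]-L*np.sin(r)]),1),end=" ")
    print()
E
python3 - <<'E'
from h import *
s=np.load("pics/s1.npy",allow_pickle=True).item()
print(250+284/3.3,40+298/3.3)
ballpx(s,[.4506,-.472,.066],np.radians(90.3))
print(40+200/3.3,"tail");ballpx(s,[.4506,-.472,.066],np.radians(90.3),-.132)
E
```

```text
336.06060606060606 130.3030303030303
0 [335.1 129.2] 5 [335.  131.5] 10 [334.9 133.8] 15 [334.8 135.9] 20 [334.7 137.9] 25 [334.7 139.6] 30 [334.7 141.2] 35 [334.7 142.6] 40 [334.8 143.8] 45 [334.9 144.8] 
100.60606060606061 tail
0 [343.  102.1] 5 [343.2  98.5] 10 [343.5  95. ] 15 [343.6  91.7] 20 [343.8  88.4] 25 [343.9  85.4] 30 [344.   82.5] 35 [344.   79.8] 40 [344.   77.4] 45 [344.   75.3]
```

>>> {"fn": "drive_tool", "kwargs": {"rows": [[[0, 0, 0.005], 0], [[0, 0, 0.005], 0], [[0, 0, 0], 0], [[0, 0, 0], 0]]}}

```text
t: 9.7
tool_pos: [0.4508, -0.4723, 0.1105]
tool_rot: [-2.214, -2.228, -0.0]
contact_force: [-0.4, 0.0, 0.0]
opening: 0.0136
grip_force: 30.7
```

Run:
```python
from h import *
o=st()
s=cam("side");cv2.imwrite("pics/tilt2.png",cv2.resize(s["image"][80:160,290:390],None,fx=6,fy=6,interpolation=cv2.INTER_CUBIC))
g=np.array(o["tool_pos"])-[0,0,.054]
ballpx(s,g,np.radians(90.3));ballpx(s,g,np.radians(90.3),-.132)
```

```text
t 9.7 p [ 0.4508 -0.4723  0.1105] yaw 90.35 F [-0.36  0.04  0.02] op 0.0136 g 30.7 q [-0.92  0.3   1.68  0.    1.17 -0.93]
0 [334.9 132.4] 5 [334.7 134.8] 10 [334.6 137. ] 15 [334.5 139.1] 20 [334.5 141. ] 25 [334.5 142.8] 30 [334.5 144.4] 35 [334.5 145.7] 40 [334.5 146.9] 45 [334.6 147.8] 
0 [342.7 105.1] 5 [343.  101.5] 10 [343.2  98.1] 15 [343.4  94.7] 20 [343.5  91.5] 25 [343.6  88.5] 30 [343.7  85.7] 35 [343.7  83. ] 40 [343.7  80.7] 45 [343.7  78.5]
```

View pics/tilt2.png

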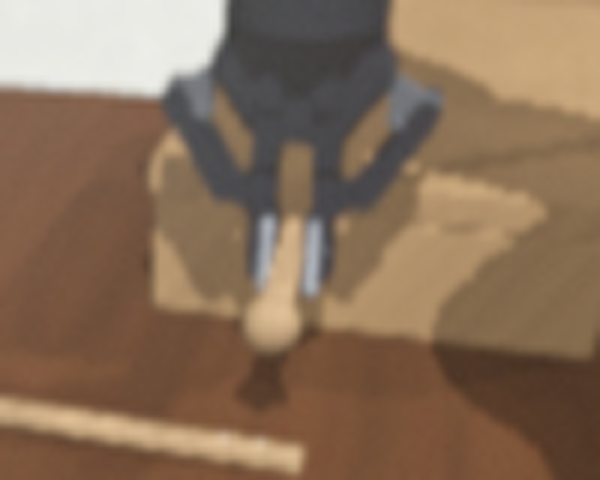

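The level stick passed straight through the box, so the box is only scenery. New plan: lever the stick over one horn of the rest until its ball is on the shelf, about 17–20°. I'll let it lean there, then grip it again near its middle while it is tilted.

>>> {"fn": "drive_tool", "kwargs": {"rows": [[[0, 0, -0.03], -0.149], [[0, 0, -0.03], -0.149], [[0, 0, -0.03], -0.149], [[0, 0, 0], -0.149], [[0, 0, 0], -0.149], [[0, 0, 0], -0.149], [[0, 0, 0], -0.149], [[0.017, 0.036, 0], 0], [[0.017, 0.036, 0], 0], [[0.017, 0.036, 0], 0]]}}

```text
t: 10.75
tool_pos: [0.4604, -0.3524, 0.2012]
tool_rot: [0.812, 3.034, -0.0]
contact_force: [0.8, 0.0, -0.3]
opening: 0.0134
grip_force: 30.7
```

>>> {"fn": "drive_tool", "kwargs": {"rows": [[[0.017, 0.036, 0], 0], [[0.017, 0.036, 0], 0], [[0.017, 0.036, 0], 0], [[0.017, 0.036, 0], 0], [[0.017, 0.036, 0], 0], [[0.017, 0.036, 0], 0], [[0, 0, 0.03], 0], [[0, 0, 0.03], 0], [[0, 0, 0], 0], [[0, 0, 0], 0]], "grip_force": 20}}

```text
t: 11.75
tool_pos: [0.4797, -0.1153, 0.1411]
tool_rot: [-0.81, -3.035, -0.0]
contact_force: [0.2, 0.3, 0.8]
opening: 0.0133
grip_force: 30.7
```

```bash
python3 -c "
from h import *
st([.478,-.1145,.105])"
```

```text
t 11.75 p [ 0.4797 -0.1153  0.1411] yaw 150.1 F [0.25 0.26 0.84] op 0.0133 g 30.7 q [-0.39 -0.1   2.05  0.    1.19 -1.44]
tool shift [ 0.0018 -0.0002  0.0361]
```

>>> {"fn": "drive_tool", "kwargs": {"rows": [[[0.002, 0, 0.01], 0], [[0, 0, 0.01], 0], [[0, 0, 0.01], 0], [[0, 0, 0.008], 0], [[0, 0, 0], 0]]}}

```text
t: 12.25
tool_pos: [0.477, -0.114, 0.1012]
tool_rot: [-0.81, -3.032, -0.001]
contact_force: [-0.3, -0.0, 0.1]
opening: 0.0131
grip_force: 30.7
```

>>> {"fn": "drive_tool", "kwargs": {"rows": [[[0, 0, 0.003], 0], [[0, 0, 0.003], 0], [[0, 0, 0.003], 0], [[0, 0, 0], 0]]}}

```text
t: 12.65
tool_pos: [0.4788, -0.1146, 0.0963]
tool_rot: [-0.81, -3.035, 0.001]
contact_force: [-7.8, 2.8, 13.9]
opening: 0.0136
grip_force: 33.6
```

>>> {"fn": "drive_tool", "kwargs": {"rows": [[[0, 0, 0.002], 0], [[0, 0, 0], 0]]}}

```text
t: 12.85
tool_pos: [0.479, -0.1147, 0.0948]
tool_rot: [0.81, 3.035, -0.001]
contact_force: [-8.3, 2.2, 16.5]
opening: 0.0139
grip_force: 34.8
```

Run:
```python
from h import *
o=st()
s=cam("side");cv2.imwrite("pics/tilt3.png",cv2.resize(s["image"][80:220,220:360],None,fx=4.2,fy=4.2,interpolation=cv2.INTER_CUBIC))
g=np.array(o["tool_pos"])-[0,0,.054]
ballpx(s,g,np.radians(150),.084);ballpx(s,g,np.radians(150),-.129)
```

```text
t 12.85 p [ 0.479  -0.1147  0.0948] yaw 150.12 F [-8.26  2.21 16.49] op 0.0139 g 34.8 q [-0.39 -0.03  2.07 -0.    1.1  -1.44]
0 [337.2 202.4] 5 [336.9 205.3] 10 [336.3 208. ] 15 [335.5 210.5] 20 [334.4 212.9] 25 [333.2 215. ] 30 [331.7 216.9] 35 [330.1 218.5] 40 [328.3 219.9] 45 [326.4 221. ] 
0 [264.5 169.8] 5 [264.5 165.6] 10 [264.8 161.6] 15 [265.4 157.7] 20 [266.3 153.9] 25 [267.5 150.4] 30 [269. 147.] 35 [270.8 144. ] 40 [272.9 141.1] 45 [275.3 138.6]
```

View pics/tilt3.png

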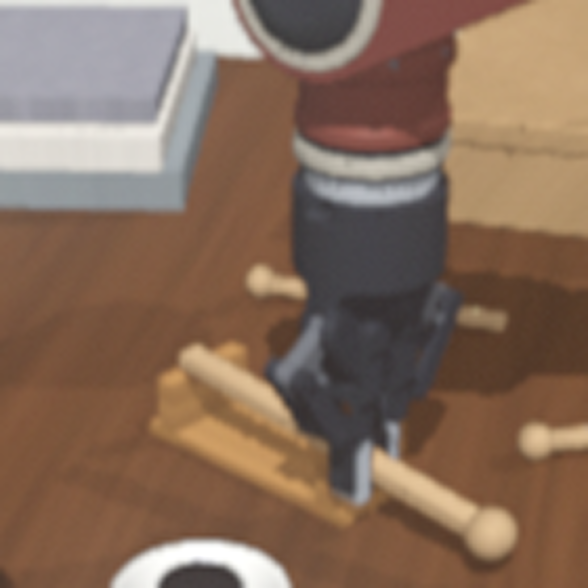

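>>> {"fn": "drive_tool", "kwargs": {"rows": [[[0, 0, 0.002], 0], [[0, 0, 0.002], 0], [[0, 0, 0], 0]]}}

```text
t: 13.2
tool_pos: [0.4796, -0.1151, 0.0915]
tool_rot: [0.809, 3.033, -0.002]
contact_force: [-8.2, 2.1, 19.3]
opening: 0.0136
grip_force: 37.2
```

>>> {"fn": "drive_tool", "kwargs": {"rows": [[[0, 0, 0.001], 0], [[0, 0, 0.001], 0], [[0, 0, 0], 0]]}}

```text
t: 13.5
tool_pos: [0.4799, -0.1153, 0.0901]
tool_rot: [0.809, 3.033, -0.002]
contact_force: [-9.8, 1.6, 21.7]
opening: 0.0135
grip_force: 38.6
```

```bash
cat >> h.py <<'E'
def findball(s,u,v,w=14):
    # ball (light wood circle) near (u,v), enlarged
    u0,v0=int(u-w),int(v-w); c=s["image"][v0:v0+2*w,u0:u0+2*w]
    g=cv2.resize(c,None,fx=8,fy=8,interpolation=cv2.INTER_CUBIC)
    h=cv2.HoughCircles(cv2.GaussianBlur(cv2.cvtColor(g,cv2.COLOR_BGR2GRAY),(9,9),2),cv2.HOUGH_GRADIENT,1,40,param1=60,param2=12,minRadius=35,maxRadius=56)
    if h is not None:
        for x,y,r in h[0][:3]: print("circ",round(u0+x/8-.5,1),round(v0+y/8-.5,1),"r",round(r/8,1))
E
python3 - <<'E'
from h import *
o=st()
s=cam("side")
g=np.array(o["tool_pos"])-[0,0,.054]
ballpx(s,g,np.radians(150),.084);findball(s,336,210)
E
```

```text
t 13.5 p [ 0.4799 -0.1153  0.0901] yaw 150.12 F [-9.84  1.6  21.67] op 0.0135 g 38.6 q [-0.39 -0.02  2.07 -0.    1.09 -1.44]
0 [336.6 204.1] 5 [336.3 207. ] 10 [335.7 209.7] 15 [334.9 212.2] 20 [333.9 214.5] 25 [332.7 216.6] 30 [331.2 218.5] 35 [329.6 220.1] 40 [327.8 221.5] 45 [325.9 222.6] 
circ 335.6 211.1 r 5.5
```

>>> {"fn": "drive_tool", "kwargs": {"rows": [[[0, 0, 0], 0], [[0, 0, 0], 0], [[0, 0, 0], 0], [[0, 0, -0.018], 0], [[0, 0, -0.018], 0], [[-0.022, 0, 0], 0], [[-0.024, 0, 0], 0], [[0, 0, 0], 0], [[0, 0, 0], 0]], "jaw": 0.5}}

```text
t: 14.45
tool_pos: [0.5176, -0.1371, 0.1213]
tool_rot: [-0.81, -3.034, -0.0]
contact_force: [-0.3, 0.4, -0.5]
opening: 0.0429
grip_force: 0.0
```

Run:
```python
from h import *
o=st()
s=cam("side");findball(s,335,212)
cv2.imwrite("pics/tilt4.png",np.vstack([cv2.resize(s["image"][120:230,230:360],None,fx=3.4,fy=3.4,interpolation=cv2.INTER_CUBIC)]))
```

```text
t 14.45 p [ 0.5176 -0.1371  0.1213] yaw 150.09 F [-0.28  0.36 -0.5 ] op 0.0429 g 0.0 q [-0.4   0.03  1.96  0.    1.15 -1.45]
```

View pics/tilt4.png

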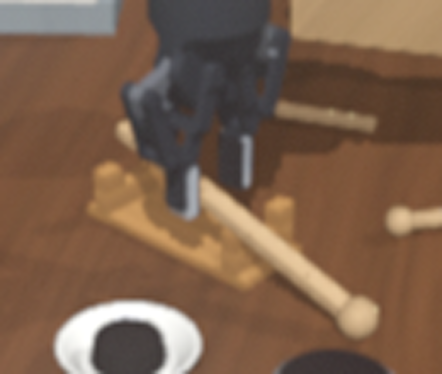

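The stick leans steadily on the horn, with its ball on the shelf at crop (357,317) and its tail at (125,130). My picture allowance is used up, so from here I'll measure by code only.

Run:
```python
from h import *
from scipy.optimize import minimize
s=cam("side"); d=cam("top")
b=px2w(s,230+357/3.4-.4,120+317/3.4-.4,.013); print("ball",b)
t=np.array([230+125/3.4-.4,120+130/3.4-.4])
# tail end top at 213mm from ball centre: solve yaw & tilt from side pixel
def X(p,L): return b-np.array([np.cos(p[1])*np.cos(p[0]),np.cos(p[1])*np.sin(p[0]),-np.sin(p[1])])*L
r=minimize(lambda p:np.sum((np.array(w2px(s,X(p,.211)))-t)**2),[np.radians(150),.3],method="Nelder-Mead");print(np.degrees(r.x),r.fun)
for L in (.118,.125,.13): print(L,X(r.x,L))
st()
```

```text
ball [ 0.41019636 -0.07416332  0.013     ]
[149.62029686  16.94220331] 1.1281770922528162e-06
0.118 [ 0.50757601 -0.13124926  0.04738601]
0.125 [ 0.51335277 -0.13463572  0.04942586]
0.13 [ 0.51747903 -0.13705461  0.0508829 ]
t 14.6 p [ 0.5169 -0.1367  0.1212] yaw 150.11 F [0.33 0.49 0.14] op 0.0425 g 0.0 q [-0.4   0.03  1.96  0.    1.15 -1.45]
```

>>> {"fn": "drive_tool", "kwargs": {"rows": [[[0, 0, 0.008], 0], [[0, 0, 0.008], 0], [[0, 0, 0], 0]]}}

```text
t: 14.9
tool_pos: [0.5165, -0.1366, 0.1039]
tool_rot: [-0.809, -3.032, -0.001]
contact_force: [-1.2, 0.5, 0.6]
opening: 0.0428
grip_force: 0.0
```

>>> {"fn": "drive_tool", "kwargs": {"rows": [[[0, 0, 0], 0], [[0, 0, 0], 0], [[0, 0, 0], 0], [[0, 0, 0], 0], [[0, 0, -0.01], 0], [[0, 0, -0.01], 0], [[-0.006, 0, 0], 0], [[-0.006, 0, 0], 0], [[0, 0, 0.007], 0], [[0, 0, 0.007], 0]], "jaw": 1, "grip_force": 40}}

```text
t: 15.9
tool_pos: [0.5283, -0.1433, 0.1112]
tool_rot: [-0.81, -3.035, -0.0]
contact_force: [0.8, -0.3, -1.1]
opening: 0.0134
grip_force: 40.5
```

>>> {"fn": "drive_tool", "kwargs": {"rows": [[[0, 0, 0.001], 0], [[0, 0, 0], 0]]}}

```text
t: 16.1
tool_pos: [0.5276, -0.1429, 0.1098]
tool_rot: [-0.81, -3.033, -0.001]
contact_force: [-0.4, 1.2, -0.6]
opening: 0.0134
grip_force: 40.6
```

Run:
```python
from h import *
o=st(); s=cam("side")
cv2.imwrite("pics/p.png",s["image"])
g=np.array(o["tool_pos"])-[0,0,.054]
ballpx(s,g,np.radians(150),.13); findball(s,334,212);
```

```text
t 16.1 p [ 0.5276 -0.1429  0.1098] yaw 150.1 F [-0.42  1.24 -0.64] op 0.0134 g 40.6 q [-0.4   0.07  1.94  0.    1.13 -1.45]
0 [333.7 194.6] 5 [333.2 199.1] 10 [332.4 203.3] 15 [331.1 207.3] 20 [329.6 210.9] 25 [327.7 214.1] 30 [325.6 217. ] 35 [323.2 219.5] 40 [320.6 221.6] 45 [317.7 223.3]
```

>>> {"fn": "drive_tool", "kwargs": {"rows": [[[0, 0, 0.001], 0], [[0, 0, 0], 0], [[0, 0, 0], 0], [[0, 0, 0], 0], [[0, 0, 0], 0]], "jaw": 0.6}}

```text
t: 16.65
tool_pos: [0.5284, -0.1432, 0.1101]
tool_rot: [0.81, 3.035, -0.0]
contact_force: [0.2, -0.6, 0.6]
opening: 0.0343
grip_force: 0.0
```

>>> {"fn": "drive_tool", "kwargs": {"rows": [[[0, 0, 0], 0], [[0, 0, 0], 0], [[0, 0, 0], 0], [[0, 0, 0], 0], [[0, 0, 0], 0], [[0, 0, -0.02], 0], [[0, 0, -0.03], 0], [[0, 0, -0.03], 0], [[0, 0, 0], 0], [[0, 0, 0], 0]], "jaw": 1, "grip_force": 50}}

```text
t: 17.65
tool_pos: [0.5286, -0.1433, 0.1904]
tool_rot: [0.81, 3.034, -0.0]
contact_force: [-0.6, 0.3, -0.6]
opening: 0.0131
grip_force: 50.2
```

```bash
cat >> h.py <<'E'
def lightmask(im):
    # light wood: bright, low saturation yellowish
    h=cv2.cvtColor(im,cv2.COLOR_BGR2HSV); return cv2.inRange(h,(8,40,150),(28,150,255))
E
python3 - <<'E'
from h import *
o=st()
g=np.array(o["tool_pos"])-[0,0,.054]
for n,w in(("side",(140,250,280,360)),("top",(140,280,280,400))):
    s=cam(n); cv2.imwrite(f"pics/{n}_l.png",s["image"])
    print(n);ballpx(s,g,np.radians(150),.13);ballpx(s,g,np.radians(150),-.082)
    m=lightmask(s["image"]); k,lab,stt,c=cv2.connectedComponentsWithStats(m)
    for i in range(1,k):
        if stt[i,4]>25 and w[0]-40<c[i][1]<w[1] and w[2]-60<c[i][0]<w[3]: print(stt[i],c[i].round(1))
E
```

```text
t 17.65 p [ 0.5286 -0.1433  0.1904] yaw 150.1 F [-0.63  0.3  -0.62] op 0.0131 g 50.2 q [-0.4  -0.03  1.9   0.    1.28 -1.45]
side
0 [335.6 159.6] 5 [335.1 164.7] 10 [334.2 169.4] 15 [332.9 173.9] 20 [331.2 178. ] 25 [329.2 181.7] 30 [327.  185.1] 35 [324.4 188. ] 40 [321.7 190.5] 45 [318.7 192.6] 
0 [259.9 131. ] 5 [259.8 128.1] 10 [260.  125.2] 15 [260.4 122.4] 20 [260.9 119.7] 25 [261.7 117.2] 30 [262.7 114.8] 35 [263.8 112.6] 40 [265.1 110.6] 45 [266.7 108.8] 
[288 138  53  46 631] [315.8 160.7]
[ 256  163   62   42 1143] [285.4 185.2]
top
0 [308.7 244.1] 5 [308.5 243.9] 10 [308.5 243.3] 15 [308.8 242.3] 20 [309.2 241. ] 25 [309.9 239.3] 30 [310.7 237.3] 35 [311.7 235. ] 40 [312.9 232.5] 45 [314.2 229.7] 
0 [355.6 157.3] 5 [356.  156.8] 10 [356.3 156.6] 15 [356.5 156.6] 20 [356.6 156.9] 25 [356.4 157.5] 30 [356.2 158.3] 35 [355.7 159.4] 40 [355.2 160.7] 45 [354.5 162.3] 
[303 123  17   7  49] [311.7 125.6]
[315 123  47  12 226] [339.6 127.3]
[295 130  20   5  45] [305.2 131.8]
[218 136  25  10 118] [230. 141.]
[328 137   5  15  27] [330.2 142.1]
[299 138  16   4  30] [306.9 139.5]
[315 191  38  34 646] [333.4 209.7]
[299 194   9   8  53] [303.3 197.8]
[220 203  10  10  80] [224.4 207.8]
[292 204  12   6  35] [298.1 206.5]
[236 212  66  26 823] [272.  220.8]
[349 220  13  12  83] [355.8 225.1]
[307 236  22   5  42] [317.2 237.7]
[369 249  43  13 207] [388.  255.9]
[231 256  60  27 393] [260.9 272.2]
[373 262   8  10  32] [376.3 266.2]
```

Run:
```python
from h import *
from scipy.optimize import least_squares
s=cam("side"); o=ctrl.get_obs(); g=np.array(o["tool_pos"])-[0,0,.054]
m=lightmask(s["image"])[130:195,285:350]
D=cv2.distanceTransform(cv2.resize(m,None,fx=8,fy=8,interpolation=cv2.INTER_CUBIC)//128*255,cv2.DIST_L2,5)
_,r,_,p=cv2.minMaxLoc(D); u=285+(p[0]+.5)/8-.5; v=130+(p[1]+.5)/8-.5; print("ball px",u,v,"r",r/8)
y=np.radians(150.1)
f=lambda q:np.array(w2px(s,g+np.array([q[0]*np.cos(q[1])*np.cos(y),q[0]*np.cos(q[1])*np.sin(y),-q[0]*np.sin(q[1])])))-[u,v]
q=least_squares(f,[.13,.35],x_scale=[.1,.1]).x; print("L",q[0],"tilt",np.degrees(q[1]))
```

```text
ball px 284.5625 194.4375 r 16.058334350585938
L 0.13580030733515322 tilt 93.87333742617221
```

```bash
cat >> h.py <<'E'
from scipy.optimize import least_squares
def tilt(yawdeg,win):
    s=cam("side"); o=ctrl.get_obs(); g=np.array(o["tool_pos"])-[0,0,.054]
    y0,y1,x0,x1=win; m=lightmask(s["image"])[y0:y1,x0:x1]
    m=cv2.copyMakeBorder(m,1,1,1,1,cv2.BORDER_CONSTANT,value=0)
    m=(cv2.resize(m,None,fx=8,fy=8,interpolation=cv2.INTER_CUBIC)>127).astype(np.uint8)
    _,r,_,p=cv2.minMaxLoc(cv2.distanceTransform(m,cv2.DIST_L2,5)); u=x0-1+(p[0]+.5)/8-.5; v=y0-1+(p[1]+.5)/8-.5
    y=np.radians(yawdeg)
    B=lambda q:g+np.array([q[0]*np.cos(q[1])*np.cos(y),q[0]*np.cos(q[1])*np.sin(y),-q[0]*np.sin(q[1])])
    q=least_squares(lambda q:np.array(w2px(s,B(q)))-[u,v],[.13,.35],x_scale=[.1,.1]).x
    print("ball px",round(u,1),round(v,1),"r",round(r/8,1),"L",q[0].round(4),"tilt",np.degrees(q[1]).round(1),"ball",B(q).round(4))
E
python3 -c "
from h import *
tilt(150.1,(160,195,320,350))"
```

```text
ball px 332.8 178.3 r 5.8 L 0.1313 tilt 18.4 ball [ 0.4193 -0.0807  0.0924]
```

>>> {"fn": "drive_tool", "kwargs": {"rows": [[[0, 0, 0], 0.149], [[0, 0, 0], 0.149], [[0, 0, 0], 0.149], [[0, 0, 0], 0.149], [[0, 0, 0], 0.149], [[0, 0, 0], 0.149], [[0, 0, 0], 0.153], [[0.03, 0.001, 0], 0], [[0.035, 0.001, 0], 0], [[0.035, 0.001, 0], 0]]}}

```text
t: 18.85
tool_pos: [0.5301, -0.0423, 0.1885]
tool_rot: [-2.216, -2.224, 0.002]
contact_force: [0.2, -1.0, -0.3]
opening: 0.0128
grip_force: 50.2
```

>>> {"fn": "drive_tool", "kwargs": {"rows": [[[0.035, 0.001, 0], 0], [[0.035, 0.001, 0], 0], [[0.024, 0.001, 0], 0], [[0, 0, 0.02], 0], [[0, 0, 0], 0], [[0, 0, 0], 0]]}}

```text
t: 19.45
tool_pos: [0.5325, 0.0508, 0.1686]
tool_rot: [-2.214, -2.225, 0.003]
contact_force: [-0.6, -0.3, -0.2]
opening: 0.013
grip_force: 50.2
```

Run:
```python
from h import *
st([.535,.0505,.1207])
s=cam("side"); print(w2px(s,[.535,.174,.07]),w2px(s,[.516,.154,.034]))
u,v=map(int,w2px(s,[.535,.174,.07]))
tilt(90,(v-22,v+14,u-14,u+14))
# red beads & bowl from top & side
for n in("top","side"):
    d=cam(n); h=cv2.cvtColor(d["image"],cv2.COLOR_BGR2HSV); u,v=map(int,w2px(d,[.516,.154,.03]))
    m=cv2.inRange(h,(0,90,90),(14,255,255))
    k,l,t,c=cv2.connectedComponentsWithStats(m); print(n,[(c[i].round(1).tolist(),int(t[i,4])) for i in range(1,k) if t[i,4]>8 and abs(c[i][0]-u)<50 and abs(c[i][1]-v)<50])
    f=K(d)
    # white bowl ring mask
    w=cv2.inRange(h,(0,0,165),(180,45,255)); k,l,t,c=cv2.connectedComponentsWithStats(w); print([(t[i].tolist()) for i in range(1,k) if t[i,4]>100 and abs(c[i][0]-u)<40 and abs(c[i][1]-v)<40])
```

```text
t 19.45 p [0.5325 0.0508 0.1686] yaw 90.28 F [-0.57 -0.25 -0.22] op 0.013 g 50.2 q [-0.04 -0.04  1.94 -0.    1.24 -0.05]
tool shift [-0.0003  0.0027  0.0479]
(np.float64(241.85604813595302), np.float64(259.19343722838414)) (np.float64(257.31890215728606), np.float64(269.3114433052683))
ball px 243.4 259.2 r 7.2 L 0.1298 tilt 21.9 ball [0.5334 0.1708 0.0676]
top [([224.5, 207.8], 93)]
[[178, 179, 19, 50, 352], [219, 200, 17, 28, 147]]
side [([296.6, 271.8], 116768), ([269.1, 262.4], 131), ([247.2, 266.8], 86), ([280.7, 274.7], 173), ([257.4, 276.0], 179), ([234.0, 277.3], 164), ([245.8, 288.7], 137), ([270.8, 287.9], 121)]
[[219, 246, 78, 65, 1992]]
```

>>> {"fn": "drive_tool", "kwargs": {"rows": [[[0, 0.002, 0.008], 0], [[0, 0, 0.008], 0], [[0, 0, 0.006], 0], [[0, 0, 0.006], 0], [[0, 0, 0.006], 0], [[0, 0, 0.004], 0], [[0, 0, 0], 0]]}}

```text
t: 20.35
tool_pos: [0.5352, 0.0508, 0.1315]
tool_rot: [-2.216, -2.227, 0.0]
contact_force: [0.0, -0.7, 1.7]
opening: 0.0131
grip_force: 50.3
```

>>> {"fn": "drive_tool", "kwargs": {"rows": [[[0, 0, 0.002], 0], [[0, 0, 0.002], 0], [[0, 0, 0], 0]]}}

```text
t: 20.65
tool_pos: [0.5359, 0.0507, 0.1287]
tool_rot: [2.215, 2.226, 0.001]
contact_force: [0.3, -2.2, 4.7]
opening: 0.0131
grip_force: 50.6
```

>>> {"fn": "drive_tool", "kwargs": {"rows": [[[0, 0, 0.002], 0], [[0, 0, 0], 0], [[0, 0, 0], 0]]}}

```text
t: 20.95
tool_pos: [0.5356, 0.0508, 0.1262]
tool_rot: [2.216, 2.226, 0.001]
contact_force: [0.7, -1.8, 4.0]
opening: 0.0132
grip_force: 50.4
```

Run:
```python
from h import *
st()
s=cam("side");u,v=map(int,w2px(s,[.535,.172,.023]))
tilt(90,(v-22,v+14,u-14,u+14))
```

```text
t 20.95 p [0.5356 0.0508 0.1262] yaw 90.27 F [ 0.69 -1.76  4.03] op 0.0132 g 50.4 q [-0.04  0.03  1.95  0.    1.16 -0.05]
ball px 242.2 276.6 r 7.4 L 0.1322 tilt 16.3 ball [0.5356 0.1777 0.035 ]
```

>>> {"fn": "drive_tool", "kwargs": {"rows": [[[0, 0, -0.002], 0], [[0, 0, 0], 0], [[-0.008, 0, 0], 0], [[0, -0.008, 0], 0], [[0.008, 0, 0.001], 0], [[0.006, 0.006, 0.001], 0], [[-0.006, 0.008, 0.001], 0], [[-0.008, -0.004, 0.001], 0], [[0.004, -0.004, 0.001], 0], [[0, 0, 0], 0]], "grip_force": 100}}

```text
t: 22.05
tool_pos: [0.5323, 0.0472, 0.1221]
tool_rot: [-2.215, -2.225, 0.001]
contact_force: [-0.6, -1.0, -1.0]
opening: 0.0124
grip_force: 98.1
```

Run:
```python
from h import *
st()
s=cam("side");u,v=map(int,w2px(s,[.535,.172,.023]))
tilt(90,(v-22,v+14,u-14,u+14))
```

```text
t 22.05 p [0.5323 0.0472 0.1221] yaw 90.27 F [-0.62 -1.03 -0.99] op 0.0124 g 98.1 q [-0.05  0.03  1.96  0.    1.15 -0.06]
ball px 245.4 278.1 r 7.0 L 0.1304 tilt 19.4 ball [0.5328 0.1701 0.0252]
```

>>> {"fn": "drive_tool", "kwargs": {"rows": [[[0, 0, 0.002], 0], [[0, 0, 0], 0]]}}

```text
t: 22.35
tool_pos: [0.5332, 0.047, 0.1207]
tool_rot: [-2.216, -2.227, 0.0]
contact_force: [0.5, 0.4, -0.8]
opening: 0.0122
grip_force: 98.1
```

>>> {"fn": "drive_tool", "kwargs": {"rows": [[[0, 0, 0.001], 0], [[0, 0, 0.001], 0], [[0, 0, 0], 0]]}}

```text
t: 22.65
tool_pos: [0.5333, 0.0469, 0.1187]
tool_rot: [-2.216, -2.227, 0.0]
contact_force: [0.3, -0.3, -1.3]
opening: 0.0122
grip_force: 98.1
```

Run:
```python
from h import *
st()
s=cam("side");u,v=map(int,w2px(s,[.535,.172,.023]))
tilt(90,(v-22,v+14,u-14,u+14))
```

```text
t 22.65 p [0.5333 0.0469 0.1187] yaw 90.29 F [ 0.28 -0.27 -1.29] op 0.0122 g 98.1 q [-0.05  0.03  1.96  0.    1.15 -0.06]
ball px 245.2 279.4 r 7.1 L 0.1308 tilt 19.0 ball [0.5333 0.1705 0.0223]
```

>>> {"fn": "drive_tool", "kwargs": {"rows": [[[0, 0, 0.001], 0], [[0, 0, 0], 0]]}}

```text
t: 22.95
tool_pos: [0.5333, 0.0468, 0.1178]
tool_rot: [-2.216, -2.227, 0.0]
contact_force: [-0.1, -0.4, -0.2]
opening: 0.0123
grip_force: 98.1
```

>>> {"fn": "drive_tool", "kwargs": {"rows": [[[0, 0, 0.001], 0], [[0, 0, 0], 0]]}}

```text
t: 23.15
tool_pos: [0.5335, 0.0468, 0.117]
tool_rot: [2.216, 2.227, 0.0]
contact_force: [0.2, 0.2, 0.9]
opening: 0.0121
grip_force: 98.2
```

>>> {"fn": "drive_tool", "kwargs": {"rows": [[[0, 0, 0.001], 0], [[0, 0, 0], 0]]}}

```text
t: 23.35
tool_pos: [0.5336, 0.0467, 0.1162]
tool_rot: [2.216, 2.226, 0.001]
contact_force: [-0.8, -2.1, 2.1]
opening: 0.012
grip_force: 98.2
```

>>> {"fn": "drive_tool", "kwargs": {"rows": [[[0, 0, 0.001], 0], [[0, 0, 0], 0]]}}

```text
t: 23.55
tool_pos: [0.5337, 0.0467, 0.1153]
tool_rot: [2.216, 2.226, 0.001]
contact_force: [-0.5, -2.0, 3.6]
opening: 0.0121
grip_force: 98.3
```

```bash
cat >> h.py <<'E'
BOWL=np.array([.516,.154])
def gen(way,H=.125,maxstep=.011,maxturn=.14,p0=None,y0=None):
    # way: list of (bx,by mm rel bowl, yawdeg); prints rows in tool axes, rounded
    import json
    o=ctrl.get_obs(); M=Rn.from_rotvec(o["tool_rot"]).as_matrix()
    p=np.array(o["tool_pos"])[:2]; y=np.arctan2(M[1,0],M[0,0])
    b=p+H*np.array([np.cos(y),np.sin(y)])-BOWL; print("ball now",(b*1e3).round(1))
    cur=(b,y); rows=[]
    for bx,by,yd in way:
        tb=np.array([bx,by])/1e3; ty=np.radians(yd)
        dy=(ty-cur[1]+np.pi)%(2*np.pi)-np.pi; ty=cur[1]+dy
        n=max(1,int(np.ceil(max(np.hypot(*(tb-cur[0]))/maxstep,abs(dy)/maxturn))))
        for i in range(1,n+1):
            bb=cur[0]+(tb-cur[0])*i/n; yy=cur[1]+dy*i/n
            q=bb+BOWL-H*np.array([np.cos(yy),np.sin(yy)])
            d=q-p; c,s=np.cos(y),np.sin(y)
            a=round(c*d[0]+s*d[1],3); e=round(s*d[0]-c*d[1],3); t=round(-(yy-y),2)
            rows.append([[a,e,0],t]); p=p+a*np.array([c,s])+e*np.array([s,-c]); y-=t
        cur=(tb,ty)
    for i in range(0,len(rows),10): print(json.dumps(rows[i:i+10]))
def beads():
    s=cam("side"); h=cv2.cvtColor(s["image"],cv2.COLOR_BGR2HSV); u,v=w2px(s,[.516,.154,.028])
    m=cv2.inRange(h,(0,100,110),(13,255,255)); k,l,t,c=cv2.connectedComponentsWithStats(m)
    print("beads",[((px2w(s,*c[i],.02)[:2]-BOWL)*1e3).round(0).astype(int).tolist()+[int(t[i,4])] for i in range(1,k) if 15<t[i,4]<900 and abs(c[i][0]-u)<45 and abs(c[i][1]-v)<40])
E
python3 - <<'E'
from h import *
st(); beads()
gen([(24,6,90),(17,22,90),(0,31,90),(-17,22,90),(-24,4,90),(-14,-2,90),(0,-4,90),(14,-2,90),(24,5,90)])
E
```

```text
t 23.55 p [0.5337 0.0467 0.1153] yaw 90.28 F [-0.52 -2.02  3.61] op 0.0121 g 98.3 q [-0.05  0.04  1.96 -0.    1.14 -0.06]
beads [[-11, -37, 122], [34, -22, 42], [43, 10, 144], [-6, 0, 164], [-38, -10, 159], [-29, 25, 113], [14, 40, 72]]
ball now [17.1 17.7]
[[[-0.006, 0.003, 0], 0.0], [[-0.006, 0.003, 0], 0.0], [[0.008, -0.003, 0], 0.0], [[0.008, -0.004, 0], 0.0], [[0.005, -0.008, 0], 0.0], [[0.004, -0.009, 0], 0.0], [[-0.004, -0.008, 0], 0.0], [[-0.005, -0.009, 0], 0.0], [[-0.009, -0.003, 0], 0.0], [[-0.009, -0.004, 0], 0.0]]
[[[-0.003, 0.005, 0], 0.0], [[-0.003, 0.005, 0], 0.0], [[-0.001, 0.007, 0], 0.0], [[-0.001, 0.007, 0], 0.0], [[0.001, 0.007, 0], 0.0], [[0.001, 0.007, 0], 0.0], [[0.004, 0.005, 0], 0.0], [[0.003, 0.005, 0], 0.0]]
```

>>> {"fn": "drive_tool", "kwargs": {"rows": [[[-0.006, 0.003, 0], 0], [[-0.006, 0.003, 0], 0], [[0.008, -0.003, 0], 0], [[0.008, -0.004, 0], 0], [[0.005, -0.008, 0], 0], [[0.004, -0.009, 0], 0]]}}

```text
t: 24.2
tool_pos: [0.5174, 0.0558, 0.1175]
tool_rot: [2.203, 2.219, -0.008]
contact_force: [0.2, -31.0, 12.3]
opening: 0.0118
grip_force: 99.4
```

>>> {"fn": "drive_tool", "kwargs": {"rows": [[[-0.004, -0.008, 0], 0], [[-0.005, -0.009, 0], 0], [[-0.009, -0.003, 0], 0], [[-0.009, -0.004, 0], 0]]}}

```text
t: 24.6
tool_pos: [0.4921, 0.0342, 0.1161]
tool_rot: [-2.217, -2.225, -0.01]
contact_force: [2.8, 4.5, 6.3]
opening: 0.0121
grip_force: 98.5
```

>>> {"fn": "drive_tool", "kwargs": {"rows": [[[-0.003, 0.005, 0], 0], [[-0.003, 0.005, 0], 0], [[-0.001, 0.007, 0], 0], [[-0.001, 0.007, 0], 0], [[0.001, 0.007, 0], 0], [[0.001, 0.007, 0], 0], [[0.004, 0.005, 0], 0], [[0.003, 0.005, 0], 0]]}}

```text
t: 25.4
tool_pos: [0.5392, 0.0342, 0.114]
tool_rot: [-2.215, -2.227, 0.002]
contact_force: [-0.5, 0.0, -0.4]
opening: 0.0124
grip_force: 97.8
```

Run:
```python
from h import *
st(); beads()
s=cam("side");u,v=map(int,w2px(s,[.54,.159,.023]))
tilt(90,(v-22,v+14,u-14,u+14))
gen([(17,22,90),(0,31,90),(-17,22,90),(-24,4,90),(-14,-2,90),(0,-4,90),(14,-2,90),(24,5,90)])
```

```text
t 25.4 p [0.5392 0.0342 0.114 ] yaw 90.31 F [-0.47  0.02 -0.4 ] op 0.0124 g 97.8 q [-0.07  0.05  1.95 -0.    1.14 -0.08]
beads [[38, -30, 28], [-24, -25, 376], [46, 10, 143], [-39, 17, 100], [4, 40, 73]]
ball px 243.6 273.8 r 7.0 L 0.1308 tilt 16.0 ball [0.5393 0.1599 0.0244]
ball now [22.6  5.1]
[[[0.008, -0.003, 0], 0.0], [[0.009, -0.003, 0], 0.01], [[0.004, -0.009, 0], -0.0], [[0.005, -0.008, 0], -0.0], [[-0.005, -0.009, 0], -0.0], [[-0.004, -0.008, 0], -0.0], [[-0.009, -0.004, 0], -0.0], [[-0.009, -0.003, 0], -0.0], [[-0.003, 0.005, 0], -0.0], [[-0.003, 0.005, 0], -0.0]]
[[[-0.001, 0.007, 0], -0.0], [[-0.001, 0.007, 0], -0.0], [[0.001, 0.007, 0], -0.0], [[0.001, 0.007, 0], -0.0], [[0.003, 0.005, 0], -0.0], [[0.004, 0.005, 0], -0.0]]
```

>>> {"fn": "drive_tool", "kwargs": {"rows": [[[0, 0, 0.001], 0], [[0, 0, 0.001], 0], [[0, 0, 0], 0]]}}

```text
t: 25.85
tool_pos: [0.5391, 0.0338, 0.1126]
tool_rot: [-2.216, -2.227, 0.001]
contact_force: [-0.4, 0.3, -1.4]
opening: 0.0122
grip_force: 97.8
```

>>> {"fn": "drive_tool", "kwargs": {"rows": [[[0, 0, 0.001], 0], [[0, 0, 0], 0]]}}

```text
t: 26.05
tool_pos: [0.5393, 0.0338, 0.1118]
tool_rot: [-2.216, -2.227, 0.0]
contact_force: [-0.5, 0.2, -0.5]
opening: 0.0123
grip_force: 97.8
```

>>> {"fn": "drive_tool", "kwargs": {"rows": [[[0, 0, 0.001], 0], [[0, 0, 0], 0]]}}

```text
t: 26.25
tool_pos: [0.5394, 0.0339, 0.1109]
tool_rot: [-2.216, -2.227, -0.0]
contact_force: [-0.8, -0.1, 0.3]
opening: 0.0123
grip_force: 97.8
```

Run:
```python
from h import *
st()
gen([(16,18,90),(0,23,90),(-16,18,90),(-24,5,90),(-14,-1,90),(0,-3,90),(14,-1,90),(24,5,90)])
```

```text
t 26.25 p [0.5394 0.0339 0.1109] yaw 90.28 F [-0.76 -0.06  0.31] op 0.0123 g 97.8 q [-0.08  0.06  1.95  0.    1.13 -0.08]
ball now [22.8  4.9]
[[[0.007, -0.004, 0], 0.0], [[0.006, -0.003, 0], 0.0], [[0.003, -0.008, 0], 0.0], [[0.002, -0.008, 0], 0.0], [[-0.002, -0.008, 0], 0.0], [[-0.003, -0.008, 0], 0.0], [[-0.006, -0.004, 0], 0.0], [[-0.007, -0.004, 0], 0.0], [[-0.003, 0.005, 0], 0.0], [[-0.003, 0.005, 0], 0.0]]
[[[-0.001, 0.007, 0], 0.0], [[-0.001, 0.007, 0], 0.0], [[0.001, 0.007, 0], 0.0], [[0.001, 0.007, 0], 0.0], [[0.003, 0.005, 0], 0.0], [[0.003, 0.005, 0], 0.0]]
```

>>> {"fn": "drive_tool", "kwargs": {"rows": [[[0, 0, 0.001], 0], [[0, 0, 0.001], 0], [[0, 0, 0], 0]]}}

```text
t: 26.55
tool_pos: [0.5396, 0.0339, 0.1092]
tool_rot: [2.216, 2.227, 0.001]
contact_force: [-0.1, 0.5, 1.6]
opening: 0.0119
grip_force: 98.0
```

Run:
```python
from h import *
st()
r=23; P=lambda f,y:(r*np.cos(np.radians(f)),r*np.sin(np.radians(f)),y)
w=[P(f,y) for f,y in((20,90),(40,90),(60,90),(80,92),(100,95),(120,98),(140,104),(160,110),(178,115))]
w+=[P(f,115-(178-f)*160/290) for f in range(160,-113,-20)]
gen(w,H=.126)
```

```text
t 26.55 p [0.5396 0.0339 0.1092] yaw 90.28 F [-0.08  0.53  1.62] op 0.0119 g 98.0 q [-0.07  0.06  1.95  0.    1.13 -0.08]
ball now [23.   5.9]
[[[0.002, -0.002, 0], 0.0], [[0.007, -0.004, 0], 0.0], [[0.005, -0.006, 0], 0.0], [[0.003, -0.003, 0], -0.03], [[0.0, -0.002, 0], -0.05], [[-0.002, -0.001, 0], -0.05], [[-0.003, 0.007, 0], -0.11], [[-0.005, 0.007, 0], -0.1], [[-0.006, 0.008, 0], -0.09], [[0.004, -0.009, 0], 0.09]]
[[[0.003, -0.009, 0], 0.08], [[0.003, -0.009, 0], 0.1], [[0.004, -0.01, 0], 0.09], [[0.003, -0.009, 0], 0.1], [[0.003, -0.009, 0], 0.1], [[0.003, -0.009, 0], 0.09], [[0.002, -0.008, 0], 0.1], [[0.002, -0.009, 0], 0.1], [[0.002, -0.008, 0], 0.09], [[0.002, -0.008, 0], 0.1]]
[[[0.001, -0.009, 0], 0.09], [[0.001, -0.008, 0], 0.1], [[0.001, -0.008, 0], 0.1], [[-0.0, -0.008, 0], 0.09], [[0.0, -0.008, 0], 0.1], [[-0.0, -0.008, 0], 0.1], [[-0.001, -0.009, 0], 0.09], [[-0.001, -0.008, 0], 0.1], [[-0.001, -0.009, 0], 0.1], [[-0.002, -0.008, 0], 0.09]]
[[[-0.001, -0.009, 0], 0.1], [[-0.002, -0.009, 0], 0.09], [[-0.002, -0.009, 0], 0.1], [[-0.003, -0.01, 0], 0.1], [[-0.002, -0.01, 0], 0.09], [[-0.003, -0.01, 0], 0.1], [[-0.003, -0.01, 0], 0.1]]
```

>>> {"fn": "drive_tool", "kwargs": {"rows": [[[0.002, -0.002, 0], 0], [[0.007, -0.004, 0], 0], [[0.005, -0.006, 0], 0], [[0, 0, 0], 0]]}}

```text
t: 26.95
tool_pos: [0.5263, 0.0488, 0.1085]
tool_rot: [-2.214, -2.227, 0.0]
contact_force: [-0.8, 1.1, 1.0]
opening: 0.0123
grip_force: 97.8
```

Run:
```python
from h import *
st(); beads()
s=cam("side");u,v=map(int,w2px(s,[.529,.172,.023]))
tilt(90,(v-22,v+14,u-14,u+14))
```

```text
t 26.95 p [0.5263 0.0488 0.1085] yaw 90.34 F [-0.75  1.08  0.96] op 0.0123 g 97.8 q [-0.05  0.03  1.98  0.    1.13 -0.05]
beads [[31, -28, 107], [-24, -25, 383], [45, 10, 148], [-39, 17, 101], [4, 41, 68]]
ball px 248.3 282.8 r 7.2 L 0.1307 tilt 15.9 ball [0.527  0.1738 0.0189]
```

>>> {"fn": "drive_tool", "kwargs": {"rows": [[[0.003, -0.003, 0], -0.03], [[0, -0.002, 0], -0.05], [[-0.002, -0.001, 0], -0.05], [[-0.003, 0.007, 0], -0.11], [[-0.005, 0.007, 0], -0.1], [[-0.006, 0.008, 0], -0.09], [[0, 0, 0], 0]]}}

```text
t: 27.8
tool_pos: [0.5475, 0.0404, 0.1097]
tool_rot: [1.689, 2.648, 0.002]
contact_force: [0.3, -0.0, 4.9]
opening: 0.0122
grip_force: 98.1
```

Run:
```python
from h import *
st(); beads()
r=23; P=lambda f,y:(r*np.cos(np.radians(f)),r*np.sin(np.radians(f)),y)
w=[P(f,max(-45,110-(178-f)*160/290)) for f in range(150,-113,-20)]
gen(w,H=.126)
```

```text
t 27.8 p [0.5475 0.0404 0.1097] yaw 114.93 F [ 0.28 -0.    4.9 ] op 0.0122 g 98.1 q [-0.06  0.08  1.93  0.    1.13 -0.5 ]
beads [[-37, -13, 319], [30, -28, 116], [45, 9, 146], [-2, 40, 71]]
ball now [-21.8   0.8]
[[[0.004, -0.013, 0], 0.12], [[0.004, -0.013, 0], 0.12], [[0.004, -0.013, 0], 0.11], [[0.004, -0.01, 0], 0.1], [[0.003, -0.009, 0], 0.1], [[0.003, -0.009, 0], 0.09], [[0.003, -0.009, 0], 0.1], [[0.003, -0.009, 0], 0.1], [[0.003, -0.009, 0], 0.09], [[0.001, -0.008, 0], 0.1]]
[[[0.003, -0.009, 0], 0.09], [[0.001, -0.008, 0], 0.1], [[0.002, -0.008, 0], 0.1], [[0.0, -0.008, 0], 0.09], [[0.001, -0.008, 0], 0.1], [[0.0, -0.008, 0], 0.1], [[0.001, -0.009, 0], 0.09], [[-0.001, -0.008, 0], 0.1], [[-0.0, -0.008, 0], 0.09], [[-0.001, -0.009, 0], 0.1]]
[[[-0.001, -0.008, 0], 0.1], [[-0.002, -0.009, 0], 0.09], [[-0.001, -0.008, 0], 0.1], [[-0.002, -0.01, 0], 0.1], [[-0.002, -0.009, 0], 0.09], [[-0.003, -0.009, 0], 0.1], [[-0.002, -0.01, 0], 0.1], [[-0.006, -0.012, 0], 0.12]]
```

>>> {"fn": "drive_tool", "kwargs": {"rows": [[[0.004, -0.013, 0], 0.12], [[0.004, -0.013, 0], 0.12], [[0.004, -0.013, 0], 0.11], [[0.004, -0.01, 0], 0.1], [[0.003, -0.009, 0], 0.1], [[0.003, -0.009, 0], 0.09], [[0.003, -0.009, 0], 0.1], [[0.003, -0.009, 0], 0.1], [[0.003, -0.009, 0], 0.09], [[0.001, -0.008, 0], 0.1]]}}

```text
t: 28.85
tool_pos: [0.4473, 0.0713, 0.1086]
tool_rot: [2.778, 1.466, -0.002]
contact_force: [-1.0, -0.2, 2.4]
opening: 0.012
grip_force: 98.0
```

>>> {"fn": "drive_tool", "kwargs": {"rows": [[[0.003, -0.009, 0], 0.09], [[0.001, -0.008, 0], 0.1], [[0.002, -0.008, 0], 0.1], [[0, -0.008, 0], 0.09], [[0.001, -0.008, 0], 0.1], [[0, -0.008, 0], 0.1]]}}

```text
t: 29.45
tool_pos: [0.4195, 0.1126, 0.1086]
tool_rot: [3.081, 0.61, -0.0]
contact_force: [-0.4, 1.4, 0.6]
opening: 0.0122
grip_force: 97.9
```

Run:
```python
from h import *
o=st(); beads()
M=Rn.from_rotvec(o["tool_rot"]).as_matrix();y=np.arctan2(M[1,0],M[0,0]);s=cam("side")
b=np.array(o["tool_pos"])[:2]+.126*np.array([np.cos(y),np.sin(y)]);u,v=map(int,w2px(s,[*b,.023]))
print((b-BOWL)*1e3);tilt(np.degrees(y),(v-14,v+14,u-14,u+14))
```

```text
t 29.45 p [0.4195 0.1126 0.1086] yaw 22.4 F [-0.4   1.38  0.61] op 0.0122 g 97.9 q [ 0.09 -0.21  2.2  -0.    1.14  1.27]
beads [[-6, -45, 92], [30, -28, 114], [-43, -4, 230], [46, 10, 140], [6, 40, 70]]
[20.00174008  6.61702296]
ball px 243.8 275.8 r 6.9 L 0.133 tilt 14.6 ball [0.5387 0.1612 0.0211]
```

Run:
```python
from h import *
s=np.load("pics/s0.npy",allow_pickle=True).item()
import h; old=h.cam; h.cam=lambda n:s; h.beads(); h.cam=old
P=lambda f,r,y:(r*np.cos(np.radians(f)),r*np.sin(np.radians(f)),y)
gen([P(-15,22,0),P(-15,33,0),P(-2,34,5),P(12,34,12),P(0,32,0),P(-20,32,-10),P(-32,33,-15),P(-42,33,-20)],H=.126)
```

```text
beads [[-11, -37, 120], [27, -21, 130], [0, 2, 159], [-38, -10, 158], [39, 13, 156], [11, 36, 128], [-29, 25, 112]]
ball now [19.9  7. ]
[[[-0.0, -0.013, 0], 0.13], [[0.0, -0.012, 0], 0.14], [[0.001, -0.012, 0], 0.13], [[0.006, 0.001, 0], -0.0], [[0.005, 0.001, 0], -0.0], [[0.002, 0.004, 0], -0.09], [[0.001, 0.007, 0], -0.12], [[-0.0, -0.01, 0], 0.1], [[-0.001, -0.009, 0], 0.11], [[-0.0, -0.006, 0], 0.09]]
[[[-0.0, -0.005, 0], 0.08], [[-0.001, -0.005, 0], 0.09], [[-0.001, -0.005, 0], 0.09]]
```

>>> {"fn": "drive_tool", "kwargs": {"rows": [[[0, -0.013, 0], 0.13], [[0, -0.012, 0], 0.14], [[0.001, -0.012, 0.001], 0.13], [[0.006, 0.001, 0], 0], [[0.005, 0.001, 0], 0]]}}

```text
t: 30.1
tool_pos: [0.417, 0.1448, 0.1054]
tool_rot: [3.137, -0.002, -0.031]
contact_force: [-27.5, -4.9, 12.3]
opening: 0.0118
grip_force: 99.1
```

>>> {"fn": "drive_tool", "kwargs": {"rows": [[[0.002, 0.004, 0], -0.09], [[0.001, 0.007, 0], -0.12], [[0, 0, 0], 0]]}}

```text
t: 30.4
tool_pos: [0.4191, 0.1318, 0.1036]
tool_rot: [3.119, 0.328, -0.038]
contact_force: [-23.8, -8.5, 11.7]
opening: 0.0122
grip_force: 100.3
```

Run:
```python
from h import *
st(); beads(); gen([],H=.126)
```

```text
t 30.4 p [0.4191 0.1318 0.1036] yaw 11.99 F [-23.77  -8.52  11.68] op 0.0122 g 100.3 q [ 0.14 -0.17  2.18 -0.    1.15  1.5 ]
beads [[-8, -44, 106], [32, -32, 102], [46, 14, 134], [-44, 0, 186], [6, 40, 70]]
ball now [26.3  4. ]
```

>>> {"fn": "drive_tool", "kwargs": {"rows": [[[0, -0.01, 0], 0.1], [[-0.001, -0.009, 0], 0.11], [[0, -0.006, 0], 0.09], [[0, -0.005, 0], 0.08], [[-0.001, -0.005, 0], 0.09], [[-0.001, -0.005, 0], 0.09], [[0, 0, 0], 0]]}}

```text
t: 31.15
tool_pos: [0.4225, 0.1763, 0.1078]
tool_rot: [-3.09, 0.546, 0.003]
contact_force: [-2.2, 7.9, 0.9]
opening: 0.0122
grip_force: 104.9
```

Run:
```python
from h import *
st(); beads(); gen([],H=.126)
```

```text
t 31.15 p [0.4225 0.1763 0.1078] yaw -20.02 F [-2.21  7.92  0.95] op 0.0122 g 104.9 q [ 0.23 -0.14  2.15  0.    1.13  2.15]
beads [[32, -40, 56], [-14, -40, 174], [45, 9, 141], [-43, 11, 98], [6, 40, 71]]
ball now [ 24.8 -20.9]
```

Run:
```python
from h import *
P=lambda f,r,y:(r*np.cos(np.radians(f)),r*np.sin(np.radians(f)),y)
gen([P(-30,32,-15),P(-15,32,-5),P(0,32,5),P(15,32,15),P(30,32,30),P(48,32,45)],H=.126,maxstep=.007)
```

```text
ball now [ 24.8 -20.9]
[[[0.002, 0.005, 0], -0.09], [[0.001, 0.007, 0], -0.08], [[0.001, 0.007, 0], -0.09], [[0.001, 0.007, 0], -0.09], [[0.001, 0.007, 0], -0.09], [[-0.0, 0.006, 0], -0.08], [[0.001, 0.007, 0], -0.09], [[0.0, 0.012, 0], -0.13], [[0.001, 0.013, 0], -0.13], [[0.0, 0.011, 0], -0.13]]
[[[0.001, 0.012, 0], -0.13]]
```

>>> {"fn": "drive_tool", "kwargs": {"rows": [[[0.002, 0.005, 0], -0.09], [[0.001, 0.007, 0], -0.08], [[0.001, 0.007, 0], -0.09], [[0.001, 0.007, 0], -0.09], [[0.001, 0.007, 0], -0.09]]}}

```text
t: 31.7
tool_pos: [0.4205, 0.1392, 0.1058]
tool_rot: [3.135, 0.144, -0.014]
contact_force: [-1.8, -0.3, 0.4]
opening: 0.0123
grip_force: 100.1
```

>>> {"fn": "drive_tool", "kwargs": {"rows": [[[0, 0.006, 0], -0.08], [[0.001, 0.007, 0], -0.09], [[0, 0.012, 0], -0.13], [[0.001, 0.013, 0], -0.13], [[0, 0.011, 0], -0.13], [[0.001, 0.012, 0], -0.13]]}}

```text
t: 32.3
tool_pos: [0.4426, 0.0825, 0.1045]
tool_rot: [2.901, 1.201, -0.033]
contact_force: [-16.4, -13.6, 8.2]
opening: 0.0123
grip_force: 99.5
```

Run:
```python
from h import *
o=st(); beads(); gen([],H=.126)
M=Rn.from_rotvec(o["tool_rot"]).as_matrix();y=np.arctan2(M[1,0],M[0,0]);s=cam("side")
b=np.array(o["tool_pos"])[:2]+.126*np.array([np.cos(y),np.sin(y)]);u,v=map(int,w2px(s,[*b,.023]))
tilt(np.degrees(y),(v-14,v+14,u-14,u+14))
```

```text
t 32.3 p [0.4426 0.0825 0.1045] yaw 44.98 F [-16.38 -13.61   8.17] op 0.0123 g 99.5 q [ 0.02 -0.14  2.16 -0.01  1.15  0.81]
beads [[-4, -48, 58], [33, -30, 114], [-40, -9, 289], [38, 27, 118], [6, 40, 71]]
ball now [16.5 17.3]
ball px 244.3 280.3 r 6.9 L 0.1316 tilt 11.9 ball [0.5338 0.174  0.0234]
```

Run:
```python
from h import *
P=lambda f,r,y:(r*np.cos(np.radians(f)),r*np.sin(np.radians(f)),y)
gen([(8,17,60),(-16,17,95),P(129,33,110)],H=.127,maxstep=.01)
```

```text
ball now [16.9 18.4]
[[[-0.002, 0.014, 0], -0.13], [[-0.003, 0.014, 0], -0.14], [[-0.001, 0.011, 0], -0.12], [[-0.001, 0.011, 0], -0.12], [[-0.0, 0.011, 0], -0.12], [[-0.0, 0.011, 0], -0.13], [[0.0, 0.011, 0], -0.12], [[0.006, 0.014, 0], -0.13], [[0.006, 0.015, 0], -0.13]]
```

>>> {"fn": "drive_tool", "kwargs": {"rows": [[[-0.002, 0.014, 0], -0.13], [[-0.003, 0.014, 0], -0.14], [[-0.001, 0.011, 0], -0.12], [[-0.001, 0.011, 0], -0.12], [[0, 0.011, 0], -0.12], [[0, 0.011, 0], -0.13], [[0, 0.011, 0], -0.12], [[0.006, 0.014, 0], -0.13], [[0.006, 0.015, 0], -0.13], [[0, 0, 0], 0]]}}

```text
t: 33.45
tool_pos: [0.5446, 0.0632, 0.1076]
tool_rot: [1.803, 2.572, -0.001]
contact_force: [0.3, 1.3, 0.2]
opening: 0.0124
grip_force: 99.0
```

>>> {"fn": "drive_tool", "kwargs": {"rows": [[[0, 0, 0], 0], [[0, 0, 0], 0]]}}

```text
t: 33.65
tool_pos: [0.5428, 0.063, 0.1073]
tool_rot: [-1.808, -2.568, 0.002]
contact_force: [-0.0, 0.2, -0.2]
opening: 0.0125
grip_force: 99.0
```

Run:
```python
from h import *
o=st(); beads()
M=Rn.from_rotvec(o["tool_rot"]).as_matrix();y=np.arctan2(M[1,0],M[0,0]);s=cam("side")
b=np.array(o["tool_pos"])[:2]+.127*np.array([np.cos(y),np.sin(y)]);u,v=map(int,w2px(s,[*b,.023]))
tilt(np.degrees(y),(v-14,v+14,u-14,u+14))
P=lambda f,r,y:(r*np.cos(np.radians(f)),r*np.sin(np.radians(f)),y)
gen([P(115,33,104),P(100,33,96),P(90,33,88)],H=.127,maxstep=.006)
```

```text
t 33.65 p [0.5428 0.063  0.1073] yaw 109.71 F [-0.03  0.22 -0.24] op 0.0125 g 99.0 q [-0.02  0.08  1.94 -0.    1.13 -0.36]
beads [[-30, -19, 451], [33, -30, 115], [35, 29, 116], [6, 40, 72]]
ball px 260.3 287.6 r 7.2 L 0.1164 tilt 62.7 ball [ 0.5251  0.1135 -0.0496]
ball now [-15.8  28.8]
[[[0.001, -0.011, 0], 0.1], [[0.001, -0.004, 0], 0.07], [[0.001, -0.005, 0], 0.07], [[0.001, -0.012, 0], 0.14]]
```

>>> {"fn": "drive_tool", "kwargs": {"rows": [[[0, 0, 0.002], 0], [[0, 0, 0], 0]]}}

```text
t: 34.0
tool_pos: [0.5433, 0.0635, 0.1057]
tool_rot: [-1.807, -2.569, 0.0]
contact_force: [-0.0, 0.6, -0.3]
opening: 0.0122
grip_force: 99.0
```

>>> {"fn": "drive_tool", "kwargs": {"rows": [[[-0.002, 0.004, 0.002], 0], [[0, 0, 0], 0]]}}

```text
t: 34.2
tool_pos: [0.5485, 0.0629, 0.104]
tool_rot: [1.807, 2.57, -0.0]
contact_force: [-0.5, -1.7, 1.4]
opening: 0.0121
grip_force: 99.2
```

>>> {"fn": "drive_tool", "kwargs": {"rows": [[[0, 0, 0.001], 0], [[0, 0, 0], 0]]}}

```text
t: 34.4
tool_pos: [0.5485, 0.0628, 0.1033]
tool_rot: [1.807, 2.569, -0.0]
contact_force: [0.6, -2.8, 3.0]
opening: 0.0122
grip_force: 99.2
```

>>> {"fn": "drive_tool", "kwargs": {"rows": [[[0, 0, 0.001], 0], [[0, 0, 0], 0]]}}

```text
t: 34.6
tool_pos: [0.5485, 0.0627, 0.1024]
tool_rot: [1.806, 2.569, 0.0]
contact_force: [0.2, -4.4, 4.2]
opening: 0.012
grip_force: 99.3
```

>>> {"fn": "drive_tool", "kwargs": {"rows": [[[0.002, -0.006, 0], 0], [[0.001, -0.005, 0], 0], [[0, 0, 0], 0]]}}

```text
t: 34.9
tool_pos: [0.536, 0.0624, 0.1019]
tool_rot: [-1.807, -2.569, -0.001]
contact_force: [0.5, -0.2, 3.1]
opening: 0.0123
grip_force: 99.3
```

Run:
```python
from h import *
st(); beads()
P=lambda f,r,y:(r*np.cos(np.radians(f)),r*np.sin(np.radians(f)),y)
gen([P(115,34,108),P(100,34,102),P(88,34,95)],H=.128,maxstep=.006)
```

```text
t 34.9 p [0.536  0.0624 0.1019] yaw 109.75 F [ 0.5  -0.24  3.14] op 0.0123 g 99.3 q [-0.02  0.07  1.96  0.    1.11 -0.37]
beads [[-32, -18, 410], [33, -30, 114], [35, 28, 115], [8, 40, 71]]
ball now [-23.2  28.9]
[[[-0.001, 0.002, 0], 0.02], [[-0.0, 0.003, 0], 0.01], [[0.0, -0.002, 0], 0.05], [[0.0, -0.003, 0], 0.06], [[0.0, -0.004, 0], 0.06], [[0.0, -0.004, 0], 0.06]]
```

>>> {"fn": "drive_tool", "kwargs": {"rows": [[[-0.001, 0.004, 0], 0.02], [[0, 0.004, 0], 0.01], [[0, 0.004, 0], 0], [[0, 0.005, 0], 0], [[0, 0.005, 0], 0], [[0, 0.004, 0], 0], [[0, 0, 0], 0]]}}

```text
t: 35.65
tool_pos: [0.5601, 0.0678, 0.1002]
tool_rot: [-1.838, -2.545, 0.014]
contact_force: [-6.3, -10.2, 3.8]
opening: 0.0123
grip_force: 104.3
```

Run:
```python
from h import *
st(); beads()
gen([],H=.128)
```

```text
t 35.65 p [0.5601 0.0678 0.1002] yaw 108.32 F [ -6.31 -10.17   3.81] op 0.0123 g 104.3 q [-0.01  0.13  1.9  -0.01  1.12 -0.33]
beads [[-30, -19, 449], [35, -29, 88], [27, 33, 184]]
ball now [ 3.8 35.2]
```

Run:
```python
from h import *
gen([(2,26,95),(12,20,65),(21,14,37),(10,22,65),(-4,25,95),(-20,17,115)],H=.128,maxstep=.012)
```

```text
ball now [ 3.8 35.2]
[[[-0.003, -0.017, 0], 0.12], [[-0.004, -0.017, 0], 0.11], [[-0.0, -0.014, 0], 0.13], [[-0.001, -0.014, 0], 0.13], [[0.0, -0.014, 0], 0.14], [[0.001, -0.014, 0], 0.13], [[0.0, -0.013, 0], 0.12], [[0.001, -0.013, 0], 0.12], [[0.001, -0.013, 0], 0.12], [[0.002, -0.013, 0], 0.12]]
[[[-0.0, 0.012, 0], -0.12], [[0.0, 0.013, 0], -0.12], [[0.001, 0.012, 0], -0.12], [[0.001, 0.012, 0], -0.12], [[0.0, 0.013, 0], -0.13], [[0.001, 0.014, 0], -0.14], [[0.001, 0.013, 0], -0.13], [[0.002, 0.013, 0], -0.13], [[-0.001, 0.009, 0], -0.11], [[-0.001, 0.009, 0], -0.12]]
[[[0.0, 0.009, 0], -0.12]]
```

>>> {"fn": "drive_tool", "kwargs": {"rows": [[[-0.003, -0.017, 0], 0.12], [[-0.004, -0.017, 0], 0.11], [[0, -0.014, 0], 0.13], [[-0.001, -0.014, 0], 0.13], [[0, -0.014, 0], 0.14], [[0.001, -0.014, 0], 0.13], [[0, -0.013, 0], 0.12], [[0.001, -0.013, 0], 0.12], [[0.001, -0.013, 0], 0.12], [[0.002, -0.013, 0], 0.12]]}}

```text
t: 36.7
tool_pos: [0.4348, 0.0924, 0.101]
tool_rot: [2.98, 0.988, -0.01]
contact_force: [-9.8, -9.2, 6.5]
opening: 0.0119
grip_force: 99.3
```

>>> {"fn": "drive_tool", "kwargs": {"rows": [[[0, 0, 0], 0]]}}

```text
t: 36.8
tool_pos: [0.4347, 0.0927, 0.1009]
tool_rot: [2.978, 0.993, -0.009]
contact_force: [-9.0, -10.8, 7.3]
opening: 0.0119
grip_force: 99.4
```

Run:
```python
from h import *
o=st(); beads()
gen([],H=.128)
M=Rn.from_rotvec(o["tool_rot"]).as_matrix();y=np.arctan2(M[1,0],M[0,0]);s=cam("side")
b=np.array(o["tool_pos"])[:2]+.128*np.array([np.cos(y),np.sin(y)]);u,v=map(int,w2px(s,[*b,.023]))
tilt(np.degrees(y),(v-14,v+14,u-14,u+14))
```

```text
t 36.8 p [0.4347 0.0927 0.1009] yaw 36.89 F [ -9.01 -10.83   7.34] op 0.0119 g 99.4 q [ 0.04 -0.16  2.18 -0.    1.13  0.97]
beads [[-5, -46, 80], [33, -30, 115], [-41, -7, 259], [39, 23, 189]]
ball now [21.2 15.4]
ball px 242.4 279.1 r 6.9 L 0.1318 tilt 11.2 ball [0.5385 0.1698 0.0214]
```

>>> {"fn": "drive_tool", "kwargs": {"rows": [[[-0.002, 0.012, 0], -0.12], [[0, 0.013, 0], -0.12], [[0.001, 0.012, 0], -0.12], [[0.001, 0.012, 0], -0.12], [[0, 0.013, 0], -0.13], [[0.001, 0.014, 0], -0.14], [[0.001, 0.013, 0], -0.13], [[0.002, 0.013, 0], -0.13], [[0, 0.009, 0], -0.11], [[0.001, 0.009, 0], -0.12]]}}

```text
t: 37.95
tool_pos: [0.5429, 0.0557, 0.1023]
tool_rot: [1.841, 2.543, 0.005]
contact_force: [0.8, -0.5, 1.9]
opening: 0.0125
grip_force: 98.8
```

>>> {"fn": "drive_tool", "kwargs": {"rows": [[[0.001, 0.006, 0], -0.12], [[0, 0, 0], 0]]}}

```text
t: 38.15
tool_pos: [0.5477, 0.0586, 0.1022]
tool_rot: [1.689, 2.647, 0.002]
contact_force: [0.6, -0.8, 2.9]
opening: 0.0123
grip_force: 98.9
```

Run:
```python
from h import *
st(); beads()
gen([],H=.128)
```

```text
t 38.15 p [0.5477 0.0586 0.1022] yaw 114.9 F [ 0.59 -0.8   2.88] op 0.0123 g 98.9 q [-0.03  0.09  1.93  0.    1.11 -0.46]
beads [[-33, -18, 397], [33, -30, 114], [35, 26, 229]]
ball now [-22.4  20.6]
```

```bash
cat >> h.py <<'E'
def comps(n,img=None):
    s=img if img is not None else cam(n); h=cv2.cvtColor(s["image"],cv2.COLOR_BGR2HSV); u,v=map(int,w2px(s,[*BOWL,.028])); w=48
    hh=cv2.resize(h[v-w:v+w,u-w:u+w],None,fx=4,fy=4,interpolation=cv2.INTER_LINEAR)
    m=cv2.inRange(hh,(0,100,100),(13,255,255)); D=cv2.distanceTransform(m,cv2.DIST_L2,5)
    pk=(D>=cv2.dilate(D,np.ones((25,25)))-1e-6)&(D>11)
    k,l,t,c=cv2.connectedComponentsWithStats(pk.astype(np.uint8))
    z=.024 if n=="side" else .028
    print(n,[((px2w(s,u-w+(c[i][0]+.5)/4-.5,v-w+(c[i][1]+.5)/4-.5,z)[:2]-BOWL)*1e3).round(0).astype(int).tolist()+[int(D[int(c[i][1]),int(c[i][0])])] for i in range(1,k)])
E
python3 - <<'E'
from h import *
for n,f in(("side","s0"),("top","d0")): comps(n,np.load(f"pics/{f}.npy",allow_pickle=True).item()); comps(n)
E
```

```text
side [[75, -98, 56], [-62, -111, 82], [12, -90, 13], [104, -37, 62], [-12, -33, 22], [25, -16, 23], [-39, -7, 25], [-1, 4, 26], [37, 18, 24], [-30, 29, 19], [9, 38, 21], [57, 86, 67], [-96, 81, 98]]
side [[82, -80, 48], [-62, -111, 83], [104, -37, 62], [31, -24, 21], [-25, -23, 23], [-44, -13, 24], [41, 23, 23], [-47, 8, 15], [-45, 11, 16], [20, 39, 15], [60, 77, 58], [-39, 84, 11], [46, 112, 18], [-96, 81, 99]]
top [[120, 83, 11], [120, 61, 14], [119, 37, 25], [118, -3, 19], [118, -31, 22], [117, -68, 23], [116, -81, 22], [116, -112, 40], [105, -42, 18], [101, 117, 26], [93, -75, 14], [90, 19, 26], [87, -92, 24], [81, -55, 11], [81, -7, 16], [81, -15, 17], [77, -112, 11], [59, -61, 22], [62, 117, 47], [59, 89, 55], [38, -111, 27], [39, 10, 18], [29, -25, 19], [11, -111, 16], [11, 37, 19], [1, -1, 19], [-10, -42, 18], [-31, 27, 17], [-38, -13, 19], [-48, -89, 13], [-55, -75, 19], [-56, -109, 21], [-62, -50, 13], [-71, -73, 17], [-73, -94, 21], [-84, -49, 22], [-84, 64, 17], [-103, -109, 26], [-109, 25, 70], [-110, -32, 28], [-111, -56, 14], [-111, -78, 25]]
top [[121, 98, 24], [120, 80, 14], [120, 61, 14], [119, 43, 15], [119, 32, 14], [118, -29, 57], [117, -50, 60], [117, -69, 61], [117, -80, 61], [116, -101, 60], [116, -112, 60], [96, 65, 25], [77, 49, 31], [73, 117, 63], [65, 4, 20], [52, -42, 34], [49, -70, 37], [47, -111, 37], [46, -89, 37], [40, 10, 24], [25, 10, 20], [21, 39, 17], [4, 12, 19], [-31, 16, 15], [-37, -33, 32], [-38, -85, 39], [-46, -110, 37], [-52, -9, 15], [-108, 53, 50], [-110, -45, 77], [-111, -58, 76]]
```

Run:
```python
from h import *
P=lambda f,r,y:(r*np.cos(np.radians(f)),r*np.sin(np.radians(f)),y)
gen([P(132,36,116),P(145,36,117),P(158,36,118),P(168,36,118)],H=.128,maxstep=.006)
```

```text
ball now [-22.8  20.5]
[[[0.003, 0.002, 0], -0.01], [[0.003, 0.002, 0], -0.01], [[-0.001, -0.002, 0], -0.01], [[-0.002, -0.003, 0], -0.01], [[-0.002, -0.002, 0], -0.01], [[-0.002, -0.003, 0], -0.01], [[-0.003, -0.002, 0], 0.0], [[-0.002, -0.002, 0], 0.0]]
```

>>> {"fn": "drive_tool", "kwargs": {"rows": [[[0.003, 0.002, -0.002], -0.01], [[0.003, 0.002, 0], -0.01], [[-0.001, -0.002, 0], -0.01], [[-0.002, -0.003, 0], -0.01], [[-0.003, -0.003, 0], -0.01], [[-0.003, -0.003, 0], -0.01], [[-0.004, -0.003, 0], 0], [[-0.004, -0.003, 0], 0], [[0, 0, 0], 0]]}}

```text
t: 39.2
tool_pos: [0.5452, 0.0419, 0.1073]
tool_rot: [1.611, 2.682, 0.014]
contact_force: [14.5, -0.7, 0.7]
opening: 0.0121
grip_force: 100.6
```

Run:
```python
from h import *
st(); beads()
gen([],H=.128); comps("side")
```

```text
t 39.2 p [0.5452 0.0419 0.1073] yaw 118.03 F [14.54 -0.71  0.75] op 0.0121 g 100.6 q [-0.06  0.07  1.95  0.    1.11 -0.55]
beads [[-38, -17, 299], [33, -30, 114], [35, 26, 229]]
ball now [-31.   1.]
side [[77, -93, 54], [-62, -111, 82], [104, -37, 62], [31, -25, 20], [-30, -23, 17], [-44, -13, 24], [82, 20, 35], [41, 23, 23], [20, 39, 15], [60, 77, 58], [-40, 91, 11], [46, 112, 21], [-96, 81, 99]]
```

>>> {"fn": "drive_tool", "kwargs": {"rows": [[[-0.005, 0, 0.001], 0], [[-0.005, -0.001, 0.001], 0], [[-0.005, -0.001, 0], 0], [[0, 0, 0], 0]]}}

```text
t: 39.7
tool_pos: [0.5477, 0.0287, 0.1042]
tool_rot: [1.61, 2.693, 0.007]
contact_force: [4.4, 1.9, 8.2]
opening: 0.0122
grip_force: 100.0
```

Run:
```python
from h import *
st(); beads()
gen([],H=.128); comps("side")
```

```text
t 39.7 p [0.5477 0.0287 0.1042] yaw 118.25 F [4.39 1.92 8.17] op 0.0122 g 100.0 q [-0.08  0.08  1.94  0.    1.11 -0.58]
beads [[33, -30, 114], [-1, -38, 32], [-41, -16, 266], [35, 26, 228]]
ball now [-28.9 -12.5]
side [[75, -98, 57], [-62, -111, 82], [104, -37, 62], [31, -25, 20], [-28, -37, 14], [-29, -37, 14], [-44, -19, 20], [-46, -1, 22], [41, 23, 23], [21, 39, 16], [20, 40, 16], [19, 40, 16], [61, 75, 56], [-39, 85, 11], [46, 112, 18], [-41, 93, 12], [-96, 81, 99]]
```

Run:
```python
from h import *
P=lambda f,r,y:(r*np.cos(np.radians(f)),r*np.sin(np.radians(f)),y)
gen([(-16,4,105),(6,8,50),P(-4,20,2),P(-4,36,0)],H=.128,maxstep=.012)
```

```text
ball now [-28.9 -12.5]
[[[0.005, -0.005, 0], 0.12], [[0.006, -0.006, 0], 0.11], [[0.001, -0.014, 0], 0.14], [[0.001, -0.015, 0], 0.14], [[0.002, -0.014, 0], 0.13], [[0.003, -0.015, 0], 0.14], [[0.002, -0.014, 0], 0.14], [[0.003, -0.015, 0], 0.13], [[0.004, -0.015, 0], 0.14], [[0.001, -0.015, 0], 0.14]]
[[[0.002, -0.015, 0], 0.14], [[0.002, -0.016, 0], 0.14], [[0.003, -0.015, 0], 0.14], [[0.003, -0.016, 0], 0.14], [[0.003, -0.015, 0], 0.14], [[0.008, -0.002, 0], 0.02], [[0.008, -0.001, 0], 0.01]]
```

>>> {"fn": "drive_tool", "kwargs": {"rows": [[[0.005, -0.005, -0.001], 0.12], [[0.006, -0.006, 0], 0.11], [[0.001, -0.014, 0], 0.14], [[0.001, -0.015, 0], 0.14], [[0.002, -0.014, 0], 0.13], [[0.003, -0.015, 0], 0.14], [[0.002, -0.014, 0], 0.14], [[0.003, -0.015, 0], 0.13], [[0.004, -0.015, 0], 0.14], [[0.001, -0.015, 0], 0.14]]}}

```text
t: 40.8
tool_pos: [0.4264, 0.0743, 0.1031]
tool_rot: [2.934, 1.122, 0.001]
contact_force: [1.5, -0.8, 2.2]
opening: 0.012
grip_force: 99.3
```

>>> {"fn": "drive_tool", "kwargs": {"rows": [[[0.002, -0.015, 0], 0.14], [[0.002, -0.016, 0], 0.14], [[0.003, -0.015, 0], 0.14], [[0.003, -0.016, 0], 0.14], [[0.003, -0.015, 0], 0.14], [[0, 0, 0], 0]]}}

```text
t: 41.4
tool_pos: [0.4043, 0.1479, 0.1024]
tool_rot: [3.141, 0.061, -0.003]
contact_force: [-0.4, -0.7, 1.7]
opening: 0.0124
grip_force: 99.1
```

Run:
```python
from h import *
st(); beads();comps("side")
P=lambda f,r,y:(r*np.cos(np.radians(f)),r*np.sin(np.radians(f)),y)
gen([P(-4,37,-2),P(10,37,6),P(24,37,18),P(38,37,32),P(46,37,40)],H=.128,maxstep=.008)
```

```text
t 41.4 p [0.4043 0.1479 0.1024] yaw 2.21 F [-0.4  -0.73  1.69] op 0.0124 g 99.1 q [ 0.18 -0.2   2.22 -0.    1.13  1.71]
beads [[-15, -41, 195], [34, -32, 100], [35, 26, 230], [-44, 3, 121]]
side [[75, -98, 57], [-37, -102, 45], [104, -37, 62], [-68, -62, 32], [33, -29, 19], [-9, -37, 22], [-25, -35, 16], [41, 23, 23], [-45, 7, 20], [21, 39, 16], [20, 40, 16], [59, 80, 60], [-96, 81, 98]]
ball now [16.5 -1.9]
[[[0.007, -0.003, 0], 0.02], [[0.007, -0.003, 0], 0.03], [[0.007, -0.003, 0], 0.02], [[-0.001, 0.005, 0], -0.06], [[0.001, 0.004, 0], -0.07], [[-0.0, 0.009, 0], -0.11], [[-0.0, 0.009, 0], -0.1], [[-0.0, 0.011, 0], -0.13], [[0.0, 0.011, 0], -0.12], [[0.001, 0.013, 0], -0.14]]
```

>>> {"fn": "drive_tool", "kwargs": {"rows": [[[0.007, -0.003, 0], 0.02], [[0.007, -0.003, 0], 0.03], [[0.006, -0.002, 0], 0.02], [[-0.001, 0.005, 0], -0.06], [[0.001, 0.004, 0], -0.07], [[0, 0, 0], 0]]}}

```text
t: 42.1
tool_pos: [0.4246, 0.1448, 0.1021]
tool_rot: [3.135, 0.149, -0.006]
contact_force: [-3.0, -5.3, 2.3]
opening: 0.0124
grip_force: 99.7
```

Run:
```python
from h import *
st(); beads();comps("side");gen([],H=.128)
```

```text
t 42.1 p [0.4246 0.1448 0.1021] yaw 5.44 F [-3.04 -5.29  2.27] op 0.0124 g 99.7 q [ 0.16 -0.15  2.17 -0.    1.13  1.64]
beads [[-13, -44, 154], [33, -32, 96], [-44, 0, 156], [34, 27, 214]]
side [[75, -98, 57], [11, -90, 13], [-25, -99, 32], [104, -37, 62], [-53, -67, 17], [-8, -40, 20], [32, -28, 20], [-25, -38, 12], [-26, -39, 12], [-45, 2, 24], [40, 24, 22], [22, 39, 16], [20, 40, 16], [59, 79, 59], [-40, 85, 12], [-41, 93, 11], [-96, 81, 98]]
ball now [36.  3.]
```

>>> {"fn": "drive_tool", "kwargs": {"rows": [[[0, 0.009, 0], -0.11], [[0, 0.009, 0], -0.1], [[0, 0.011, 0], -0.13], [[0, 0.011, 0], -0.12], [[0, 0, 0], 0]]}}

```text
t: 42.7
tool_pos: [0.4354, 0.1047, 0.1023]
tool_rot: [3.017, 0.858, -0.01]
contact_force: [-5.6, -10.1, 3.2]
opening: 0.0122
grip_force: 101.8
```

Run:
```python
from h import *
st(); beads();comps("side");gen([],H=.128)
```

```text
t 42.7 p [0.4354 0.1047 0.1023] yaw 31.75 F [ -5.61 -10.13   3.19] op 0.0122 g 101.8 q [ 0.07 -0.15  2.17 -0.01  1.13  1.09]
beads [[-4, -48, 64], [33, -30, 114], [-42, -9, 250], [27, 33, 177]]
side [[75, -98, 57], [-30, -100, 36], [104, -37, 62], [-6, -45, 14], [-5, -44, 14], [31, -25, 20], [-43, -15, 23], [-80, -10, 31], [-45, 1, 24], [33, 32, 18], [16, 42, 13], [13, 43, 13], [60, 78, 59], [-39, 85, 12], [-96, 81, 99]]
ball now [28.  18.3]
```

Run:
```python
from h import *
P=lambda f,r,y:(r*np.cos(np.radians(f)),r*np.sin(np.radians(f)),y)
gen([P(44,37,40),P(54,37,50),P(62,37,58)],H=.128,maxstep=.008)
```

```text
ball now [28.  18.3]
[[[0.002, 0.006, 0], -0.07], [[0.002, 0.006, 0], -0.08], [[-0.0, 0.008, 0], -0.08], [[-0.0, 0.007, 0], -0.09], [[0.0, 0.013, 0], -0.14]]
```

>>> {"fn": "drive_tool", "kwargs": {"rows": [[[0.002, 0.006, 0], -0.07], [[0.002, 0.006, 0], -0.08], [[0, 0.008, 0], -0.08], [[0, 0.007, 0], -0.09], [[0, 0.01, 0], -0.1], [[0, 0, 0], 0]]}}

```text
t: 43.4
tool_pos: [0.4641, 0.074, 0.1033]
tool_rot: [2.764, 1.459, -0.021]
contact_force: [-8.9, -39.8, 8.8]
opening: 0.0123
grip_force: 132.2
```

Run:
```python
from h import *
st(); beads();comps("side");gen([],H=.128)
```

```text
t 43.4 p [0.4641 0.074  0.1033] yaw 55.65 F [ -8.94 -39.77   8.8 ] op 0.0123 g 132.2 q [ 0.01 -0.1   2.12 -0.02  1.12  0.62]
beads [[34, -31, 98], [-35, -19, 376], [26, 34, 171]]
side [[75, -98, 57], [-4, -93, 17], [104, -37, 63], [33, -29, 19], [-73, -49, 33], [-27, -32, 23], [-43, -15, 23], [-45, 1, 24], [31, 34, 18], [12, 43, 13], [60, 78, 59], [-39, 86, 12], [47, 112, 21], [-96, 81, 98]]
ball now [20.2 25.8]
```

Run:
```python
from h import *
P=lambda f,r,y:(r*np.cos(np.radians(f)),r*np.sin(np.radians(f)),y)
gen([(9,17,65),(-12,20,95),P(123,36,108)],H=.128,maxstep=.012)
```

```text
ball now [20.2 25.8]
[[[-0.006, 0.008, 0], -0.08], [[-0.007, 0.008, 0], -0.08], [[0.0, 0.012, 0], -0.14], [[0.0, 0.011, 0], -0.13], [[0.001, 0.012, 0], -0.13], [[0.002, 0.011, 0], -0.13], [[0.006, 0.011, 0], -0.11], [[0.006, 0.012, 0], -0.12]]
```

>>> {"fn": "drive_tool", "kwargs": {"rows": [[[-0.009, 0.006, 0], -0.06], [[-0.01, 0.006, 0], -0.06], [[0, 0.012, 0], -0.14], [[0, 0.011, 0], -0.13], [[0.001, 0.012, 0], -0.13], [[0.002, 0.011, 0], -0.13], [[0, 0, 0], 0]]}}

```text
t: 44.2
tool_pos: [0.5093, 0.0498, 0.1034]
tool_rot: [2.158, 2.28, -0.001]
contact_force: [0.3, -5.6, 1.3]
opening: 0.0123
grip_force: 100.1
```

Run:
```python
from h import *
st(); comps("side")
P=lambda f,r,y:(r*np.cos(np.radians(f)),r*np.sin(np.radians(f)),y)
gen([P(130,28,105),P(123,36,108),P(113,36,104),P(103,36,100),P(98,36,96)],H=.128,maxstep=.012)
```

```text
t 44.2 p [0.5093 0.0498 0.1034] yaw 93.13 F [ 0.26 -5.59  1.29] op 0.0123 g 100.1 q [-0.05  0.    2.02 -0.    1.11 -0.1 ]
side [[75, -98, 57], [-65, -91, 64], [104, -37, 62], [31, -25, 20], [-27, -31, 23], [-43, -15, 23], [82, 20, 35], [-45, 0, 24], [-45, 1, 24], [17, 41, 15], [15, 41, 15], [-6, 43, 12], [60, 77, 58], [-39, 84, 11], [46, 112, 17], [-96, 81, 98]]
ball now [-14.2  23.6]
[[[-0.0, 0.011, 0], -0.1], [[-0.0, 0.012, 0], -0.11], [[0.009, 0.007, 0], -0.05], [[0.001, -0.003, 0], 0.07], [[0.001, -0.002, 0], 0.07], [[0.0, -0.006, 0], 0.07]]
```

>>> {"fn": "drive_tool", "kwargs": {"rows": [[[-0.003, 0, -0.01], 0], [[-0.003, 0, -0.015], 0], [[0, 0, -0.025], 0], [[0, 0, -0.025], 0], [[-0.03, 0, 0], 0], [[-0.04, 0, 0], 0], [[-0.04, 0, 0], 0], [[0, 0, 0], 0]]}}

```text
t: 45.05
tool_pos: [0.5145, -0.0681, 0.1797]
tool_rot: [2.164, 2.273, 0.001]
contact_force: [0.8, 0.0, -0.1]
opening: 0.0122
grip_force: 100.0
```

Run:
```python
from h import *
st(); beads(); comps("side")
d=cam("top"); cv2.imwrite("pics/topx.png",d["image"])
h=cv2.cvtColor(d["image"],cv2.COLOR_BGR2HSV); u,v=map(int,w2px(d,[*BOWL,.028])); w=33
for lo in((0,100,100),(0,110,130)):
    m=cv2.inRange(cv2.resize(h[v-w:v+w,u-w:u+w],None,fx=4,fy=4),lo,(14,255,255)); D=cv2.distanceTransform(m,cv2.DIST_L2,5)
    pk=((D>=cv2.dilate(D,np.ones((25,25)))-1e-6)&(D>11)).astype(np.uint8); k,l,t,c=cv2.connectedComponentsWithStats(pk)
    for i in range(1,k):
        X=(px2w(d,u-w+(c[i][0]+.5)/4-.5,v-w+(c[i][1]+.5)/4-.5,.028)[:2]-BOWL)*1e3
        if np.hypot(*X)<58: print(X.round(1),D[int(c[i][1]),int(c[i][0])].round(0),end=" ")
    print()
```

```text
t 45.05 p [ 0.5145 -0.0681  0.1797] yaw 92.82 F [ 0.78  0.03 -0.05] op 0.0122 g 100.0 q [-0.27 -0.09  1.97 -0.    1.26 -0.32]
beads [[-30, -23, 447], [33, -30, 114], [18, 38, 83], [-6, 40, 65]]
side [[75, -97, 56], [-62, -111, 82], [103, -36, 62], [-9, -37, 22], [30, -24, 21], [-28, -30, 23], [-43, -15, 23], [-44, 3, 24], [17, 41, 15], [16, 41, 15], [-8, 43, 12], [58, 81, 61], [-38, 88, 15], [-96, 81, 99]]
[ 32.8 -32.5] 15.0 [16.7 41.3] 17.0 [ -5.  -45.1] 17.0 [-8.3 44.4] 17.0 [-25.  -37.2] 17.0 [-39.4 -22.2] 16.0 [-40.  -20.4] 16.0 [-43.6   0.6] 18.0 
[ 32.8 -33.1] 14.0 [16.7 41.3] 15.0 [-10.7  43.3] 12.0 [-25.6 -37.2] 15.0 [-40. -21.] 15.0 [-43.7  -0.3] 17.0
```

>>> {"fn": "drive_tool", "kwargs": {"rows": [[[0.03, 0.004, 0], 0], [[0.04, 0.005, 0], 0], [[0.042, 0.004, 0], 0], [[0, 0, 0.02], 0], [[0, 0, 0.025], 0], [[0, 0, 0.02], 0], [[0, 0, 0.008], 0], [[0, 0, 0], 0]]}}

```text
t: 46.0
tool_pos: [0.5199, 0.0489, 0.1039]
tool_rot: [-2.157, -2.281, 0.002]
contact_force: [-0.8, -0.3, -0.4]
opening: 0.0122
grip_force: 100.0
```

Run:
```python
from h import *
st()
P=lambda f,r,y:(r*np.cos(np.radians(f)),r*np.sin(np.radians(f)),y)
gen([(-18,18,105),P(141,37,112),P(150,38,115),P(158,38,117),P(166,38,118)],H=.128,maxstep=.010)
```

```text
t 46.0 p [0.5199 0.0489 0.1039] yaw 93.21 F [-0.83 -0.35 -0.36] op 0.0122 g 100.0 q [-0.05  0.03  2.    0.    1.12 -0.11]
ball now [-3.3 22.7]
[[[-0.001, 0.006, 0], -0.1], [[-0.001, 0.005, 0], -0.11], [[0.004, 0.003, 0], -0.06], [[0.005, 0.004, 0], -0.06], [[-0.002, 0.001, 0], -0.05], [[-0.004, 0.001, 0], -0.04], [[-0.003, -0.002, 0], -0.01]]
```

>>> {"fn": "drive_tool", "kwargs": {"rows": [[[-0.001, 0.006, 0], -0.1], [[-0.001, 0.005, 0], -0.11], [[0.004, 0.003, 0], -0.06], [[0.005, 0.004, 0], -0.06], [[-0.002, 0.001, 0], -0.05], [[-0.004, 0, 0], -0.04], [[-0.004, -0.002, 0], -0.01], [[-0.004, -0.002, 0], 0], [[0, 0, 0], 0]]}}

```text
t: 46.9
tool_pos: [0.5406, 0.0432, 0.1061]
tool_rot: [1.624, 2.686, 0.003]
contact_force: [1.4, 1.5, 0.8]
opening: 0.012
grip_force: 100.0
```

```bash
cat >> h.py <<'E'
def topb():
    d=cam("top"); h=cv2.cvtColor(d["image"],cv2.COLOR_BGR2HSV); u,v=map(int,w2px(d,[*BOWL,.028])); w=33
    m=cv2.inRange(cv2.resize(h[v-w:v+w,u-w:u+w],None,fx=4,fy=4),(0,100,100),(14,255,255)); D=cv2.distanceTransform(m,cv2.DIST_L2,5)
    pk=((D>=cv2.dilate(D,np.ones((25,25)))-1e-6)&(D>11)).astype(np.uint8); k,l,t,c=cv2.connectedComponentsWithStats(pk)
    for i in range(1,k):
        X=(px2w(d,u-w+(c[i][0]+.5)/4-.5,v-w+(c[i][1]+.5)/4-.5,.028)[:2]-BOWL)*1e3
        if np.hypot(*X)<58: print(X.round(1),D[int(c[i][1]),int(c[i][0])].round(0),end=" ")
    print()
E
python3 - <<'E'
from h import *
st(); topb(); comps("side"); gen([],H=.128)
E
```

```text
t 46.9 p [0.5406 0.0432 0.1061] yaw 117.68 F [1.41 1.48 0.79] op 0.012 g 100.0 q [-0.06  0.07  1.95  0.    1.12 -0.54]
[ 47.6 -14.9] 21.0 [ 33.  -11.7] 21.0 [ 16.6 -10.4] 22.0 [16.7 41.3] 17.0 [-8.3 44.4] 17.0 [-9.4 -6.6] 20.0 [-18.9  -5.3] 19.0 [-32.5  -4.6] 20.0 
side [[77, -93, 54], [-62, -111, 82], [104, -37, 62], [1, -33, 15], [31, -25, 20], [-39, -24, 22], [82, 20, 35], [-48, -9, 19], [17, 41, 15], [15, 41, 15], [-8, 43, 12], [60, 78, 58], [-39, 85, 11], [47, 111, 20], [-96, 81, 99]]
ball now [-35.1   2.8]
```

Run:
```python
from h import *
P=lambda f,r,y:(r*np.cos(np.radians(f)),r*np.sin(np.radians(f)),y)
gen([(-18,8,104),(6,10,50),P(-4,20,2),P(-6,37,-4),P(-16,38,-12),P(-24,38,-18)],H=.128,maxstep=.014)
```

```text
ball now [-35.1   2.8]
[[[-0.001, -0.007, 0], 0.12], [[0.001, -0.006, 0], 0.12], [[0.0, -0.014, 0], 0.13], [[0.001, -0.013, 0], 0.14], [[0.002, -0.014, 0], 0.13], [[0.002, -0.014, 0], 0.14], [[0.002, -0.014, 0], 0.13], [[0.003, -0.014, 0], 0.14], [[0.003, -0.015, 0], 0.13], [[0.002, -0.015, 0], 0.14]]
[[[0.001, -0.014, 0], 0.14], [[0.002, -0.015, 0], 0.14], [[0.003, -0.015, 0], 0.14], [[0.003, -0.016, 0], 0.14], [[0.003, -0.015, 0], 0.14], [[0.008, -0.005, 0], 0.05], [[0.009, -0.006, 0], 0.05], [[0.002, -0.011, 0], 0.14], [[-0.0, -0.008, 0], 0.11]]
```

>>> {"fn": "drive_tool", "kwargs": {"rows": [[[-0.001, -0.007, 0], 0.12], [[0.001, -0.006, 0], 0.12], [[0, -0.014, 0], 0.13], [[0.001, -0.013, 0], 0.14], [[0.002, -0.014, 0], 0.13], [[0.002, -0.014, 0], 0.14], [[0.002, -0.014, 0], 0.13], [[0.003, -0.014, 0], 0.14], [[0.003, -0.015, 0], 0.13], [[0.002, -0.015, 0], 0.14]]}}

```text
t: 48.0
tool_pos: [0.4271, 0.0772, 0.1044]
tool_rot: [2.934, 1.122, -0.003]
contact_force: [-0.1, -0.5, -1.2]
opening: 0.0123
grip_force: 99.9
```

>>> {"fn": "drive_tool", "kwargs": {"rows": [[[0.001, -0.014, 0], 0.14], [[0.002, -0.015, 0], 0.14], [[0.003, -0.015, 0], 0.14], [[0.003, -0.016, 0], 0.14], [[0.003, -0.015, 0], 0.14], [[0.008, -0.005, 0], 0.05], [[0.009, -0.006, 0], 0.05], [[0.002, -0.011, 0], 0.14], [[0, -0.008, 0], 0.11], [[0, 0, 0], 0]]}}

```text
t: 49.0
tool_pos: [0.4282, 0.1796, 0.1052]
tool_rot: [-3.1, 0.489, 0.002]
contact_force: [-1.2, 6.4, 1.6]
opening: 0.0124
grip_force: 100.3
```

Run:
```python
from h import *
st(); topb(); comps("side"); gen([],H=.128)
```

```text
t 49.0 p [0.4282 0.1796 0.1052] yaw -17.92 F [-1.19  6.38  1.64] op 0.0124 g 100.3 q [ 0.24 -0.12  2.14  0.    1.12  2.12]
[ 29.8 -34.9] 16.0 [16.7 41.9] 17.0 [  1.2 -45.2] 17.0 [-6.5 45.6] 15.0 [-20.3 -39. ] 18.0 [-35.8 -27.6] 16.0 [-45.4 -11.2] 15.0 
side [[75, -98, 56], [11, -90, 13], [-19, -96, 25], [104, -37, 62], [29, -35, 12], [-2, -38, 22], [-20, -34, 20], [82, 20, 35], [16, 42, 15], [-8, 43, 12], [59, 79, 59], [-91, 82, 89]]
ball now [ 33.8 -13.9]
```

>>> {"fn": "drive_tool", "kwargs": {"rows": [[[0.001, 0.004, 0], 0], [[0.001, 0.004, 0], 0], [[0, 0, 0], 0], [[-0.004, -0.004, 0], 0], [[-0.006, 0, -0.01], 0], [[0, 0, -0.03], 0], [[0, 0, -0.04], 0], [[0, 0, -0.04], 0], [[0, 0, -0.03], -0.14], [[0, 0, 0], -0.147]]}}

```text
t: 50.1
tool_pos: [0.4213, 0.1765, 0.2614]
tool_rot: [-3.14, 0.034, -0.015]
contact_force: [0.0, -0.3, 0.5]
opening: 0.0121
grip_force: 100.1
```

Run:
```python
from h import *
st(); topb(); comps("side")
```

```text
t 50.1 p [0.4213 0.1765 0.2614] yaw -1.23 F [ 0.02 -0.33  0.47] op 0.0121 g 100.1 q [ 0.23 -0.35  2.04 -0.    1.44  1.83]
[ 26.8 -34.8] 17.0 [16.3 38.9] 13.0 [  1.2 -45.2] 17.0 [-9.5 40.9] 12.0 [-18.8 -40.2] 17.0 [-36.  -27.9] 16.0 [-45.   -9.2] 16.0 
side [[83, -120, 48], [-37, -133, 28], [82, -81, 49], [-52, -78, 30], [104, -37, 62], [-71, -59, 39], [-2, -38, 22], [24, -26, 21], [-21, -33, 24], [-39, -22, 23], [82, 19, 35], [-47, -6, 22], [15, 41, 15], [-8, 43, 12], [59, 80, 60], [-39, 87, 15], [-96, 81, 99]]
```

>>> {"fn": "drive_tool", "kwargs": {"rows": [[[0, 0, 0], -0.147], [[0, 0, 0], -0.147], [[0, 0, 0], -0.147], [[0, 0, 0], -0.147], [[0, 0, 0], -0.147], [[0, 0, 0], -0.147], [[0, 0, 0], -0.147], [[0, 0, 0], -0.147], [[0, 0, 0], -0.147], [[0, 0, 0], -0.147]], "grip_force": 40}}

```text
t: 51.2
tool_pos: [0.4185, 0.1759, 0.2535]
tool_rot: [-2.356, -2.077, 0.005]
contact_force: [0.1, -0.4, -0.4]
opening: 0.0122
grip_force: 100.1
```

>>> {"fn": "drive_tool", "kwargs": {"rows": [[[0, 0, 0], -0.147], [[0, 0, 0], -0.147], [[0, 0, 0], -0.147], [[0, 0, 0], -0.147], [[0, 0, 0], -0.147], [[0, 0, 0], -0.147], [[0, 0, 0], -0.147], [[0, 0, 0], -0.141], [[-0.03, -0.025, 0], 0], [[-0.03, -0.025, 0], 0]]}}

```text
t: 52.2
tool_pos: [0.4451, 0.1024, 0.2536]
tool_rot: [-0.821, -3.03, 0.002]
contact_force: [1.2, 0.1, -1.4]
opening: 0.0122
grip_force: 100.2
```

>>> {"fn": "drive_tool", "kwargs": {"rows": [[[-0.034, -0.028, 0], 0], [[-0.034, -0.028, 0], 0], [[-0.034, -0.028, 0], 0], [[-0.034, -0.028, 0], 0], [[-0.034, -0.028, 0], 0], [[-0.034, -0.028, 0], 0], [[-0.034, -0.027, 0], 0], [[0, 0, 0], 0], [[0, 0, 0], 0]]}}

```text
t: 53.1
tool_pos: [0.5524, -0.186, 0.2533]
tool_rot: [-0.826, -3.027, -0.001]
contact_force: [-0.4, -0.1, -1.0]
opening: 0.0117
grip_force: 100.2
```

Run:
```python
from h import *
o=st([.5577,-.185,.12]); s=cam("side"); g=np.array(o["tool_pos"])
b=g[:2]+.128*np.array([-.866,.5]);u,v=map(int,w2px(s,[*b,g[2]-.08])); tilt(150,(v-14,v+14,u-14,u+14))
```

```text
t 53.1 p [ 0.5524 -0.186   0.2533] yaw 149.47 F [-0.38 -0.05 -1.02] op 0.0117 g 100.2 q [-0.45 -0.01  1.76 -0.    1.39 -1.49]
tool shift [-0.0046  0.0036  0.1333]
ball px 328.1 131.2 r 5.8 L 0.1335 tilt 9.7 ball [ 0.4384 -0.1188  0.1773]
```

>>> {"fn": "drive_tool", "kwargs": {"rows": [[[-0.003, 0.002, 0.03], -0.005], [[-0.003, 0.002, 0.035], -0.004], [[0, 0, 0.035], 0], [[0, 0, 0.025], 0], [[0, 0, 0.01], 0], [[0, 0, 0], 0]]}}

```text
t: 53.8
tool_pos: [0.5592, -0.1836, 0.1183]
tool_rot: [-0.805, -3.033, -0.001]
contact_force: [0.6, -0.1, -0.3]
opening: 0.0123
grip_force: 100.2
```

Run:
```python
from h import *
o=st([.5584,-.1855,.086])
```

```text
t 53.8 p [ 0.5592 -0.1836  0.1183] yaw 150.26 F [ 0.58 -0.05 -0.34] op 0.0123 g 100.2 q [-0.44  0.15  1.83 -0.    1.16 -1.5 ]
tool shift [-0.0004 -0.0021  0.0323]
```

>>> {"fn": "drive_tool", "kwargs": {"rows": [[[0, -0.001, 0.008], 0], [[0, -0.001, 0.008], 0], [[0, 0, 0.004], 0], [[0, 0, 0], 0]]}}

```text
t: 54.2
tool_pos: [0.5593, -0.1869, 0.0998]
tool_rot: [-0.807, -3.036, -0.0]
contact_force: [-0.0, -0.2, 0.2]
opening: 0.0121
grip_force: 100.2
```

>>> {"fn": "drive_tool", "kwargs": {"rows": [[[0, 0, 0.003], 0], [[0, 0, 0.003], 0], [[0, 0, 0], 0]]}}

```text
t: 54.5
tool_pos: [0.5602, -0.1876, 0.0954]
tool_rot: [0.806, 3.035, -0.002]
contact_force: [-1.6, -1.1, 5.9]
opening: 0.0122
grip_force: 100.9
```

>>> {"fn": "drive_tool", "kwargs": {"rows": [[[0, 0, 0.003], 0], [[0, 0, 0.002], 0], [[0, 0, 0], 0]]}}

```text
t: 54.8
tool_pos: [0.5608, -0.1879, 0.0913]
tool_rot: [0.806, 3.034, -0.002]
contact_force: [0.0, -1.4, 8.3]
opening: 0.0118
grip_force: 101.0
```

>>> {"fn": "drive_tool", "kwargs": {"rows": [[[0, 0, 0.003], 0], [[0, 0, 0.002], 0], [[0, 0, 0], 0]]}}

```text
t: 55.1
tool_pos: [0.5612, -0.1882, 0.0864]
tool_rot: [0.806, 3.032, -0.003]
contact_force: [1.3, -2.2, 7.1]
opening: 0.0122
grip_force: 101.0
```

>>> {"fn": "drive_tool", "kwargs": {"rows": [[[0, 0, 0], 0], [[0, 0, 0], 0], [[0, 0, 0], 0], [[0, 0, 0], 0], [[0, 0, 0], 0], [[0, 0, 0], 0]], "jaw": 0.4}}

```text
t: 55.7
tool_pos: [0.5593, -0.1867, 0.0837]
tool_rot: [-0.807, -3.036, -0.0]
contact_force: [-0.4, 0.1, 0.6]
opening: 0.0513
grip_force: 0.0
```

>>> {"fn": "drive_tool", "kwargs": {"rows": [[[0, 0, -0.01], 0], [[0, 0, -0.03], 0], [[0, 0, -0.04], 0], [[0, 0, -0.04], 0], [[0, 0, -0.04], 0], [[0, -0.04, -0.03], 0], [[0, -0.045, 0], 0], [[0, -0.045, 0], 0], [[0, 0, 0], 0]], "jaw": 0.2}}

```text
t: 56.6
tool_pos: [0.4928, -0.3034, 0.2754]
tool_rot: [0.815, 3.033, -0.004]
contact_force: [0.1, 0.8, -0.4]
opening: 0.0685
grip_force: 0.0
```

Run:
```python
from h import *
st()
a=np.load("pics/s0.npy",allow_pickle=True).item(); b=cam("side")
def fit(s):
    m=lightmask(s["image"])[150:215,240:345]; k,l,t,c=cv2.connectedComponentsWithStats(m); i=1+np.argmax(t[1:,4])
    return t[i],c[i].round(1)
print(fit(a),fit(b))
X=np.abs(a["image"].astype(int)-b["image"])[150:215,240:345].max(2); print("diff px",(X>40).sum(), np.argwhere(X>60).min(0) if (X>60).any() else 0, np.argwhere(X>60).max(0) if (X>60).any() else 0)
d=cam("top"); e=np.load("pics/d0.npy",allow_pickle=True).item()
for q in(e,d):
    m=lightmask(q["image"])[145:245,312:380]; k,l,t,c=cv2.connectedComponentsWithStats(m); i=1+np.argmax(t[1:,4]); print(t[i],c[i].round(1))
topb()
for L in(-103,0,110): print(L,[np.round(w2px(b,[.5395-.866*L/1e3,-.1745+.5*L/1e3,z]),1) for z in(.029,)])
```

```text
t 56.6 p [ 0.4928 -0.3034  0.2754] yaw 149.9 F [ 0.1   0.82 -0.35] op 0.0685 g 0.0 q [-0.68 -0.04  1.75 -0.    1.43 -1.72]
(array([  13,   11,   75,   44, 1434], dtype=int32), array([47.6, 33.5])) (array([  12,   11,   76,   44, 1436], dtype=int32), array([47.5, 33.5]))
diff px 2 0 0
[   0    3   68   97 3421] [35.9 58.3]
[   0    4   68   94 2649] [32.6 55.2]
[ 26.8 -34.8] 17.0 [17.3 41.3] 17.0 [  1.  -45.2] 17.0 [-8.  44.7] 17.0 [-19.7 -39.6] 17.0 [-36.  -28.2] 16.0 [-45.   -9.2] 16.0 
-103 [array([254.7, 163.7])]
0 [array([285.2, 177.3])]
110 [array([322.1, 193.7])]
```

```bash
python3 -c "
from station import ctrl
print(ctrl.finish_job())"
```

```text
the job is handed in; nothing more can be done
None
```

I stirred the beads, laid the stick back level in its rest and handed the job in at about 57 s. The verdict did not come back: the far/near mat rubbing fits the force readings but isn't confirmed, and because the stick could only be tilted 10–20° the ball went round in back-and-forth sweeps, not three clean circles; by camera all seven beads are in the bowl and at least about 10 mm from their starts (matching which bead is which by their order along the wall), and the stick looks the same in the picture as at the start.

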